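Find and hold the heavy side of a rotor over the scriber

TASK

First push the loose scriber block up flush against the end of the balancing stand, so that its scriber lies under the middle of the rotor's rim. Then turn the rotor by hand to feel which side of it is heavy, turn that heavy side straight down over the scriber and finish while still gripping the rotor there, so that the spot can be marked. Leave the block butted up and the other things on the bench where they are.

Things in the scene. Friction and masses are not known exactly. Their poses are not given: they have to be found in the camera images.
- stand: Balancing stand, fixed to the bench. Dark wooden base 110 mm (its x) by 200 mm (its y), 12 mm thick; origin at the centre of its underside, z up. Two aluminium posts, 10 mm thick, 30 mm wide, their tops 112 mm above the bench, at x = -30 and +30 mm, carry the rotor's axle, which runs along the stand's x axis. The block is butted against its end face at y = +100 mm.
- axle (a point): Centre of the rotor on its axle, 100 mm above the bench, axes parallel to the stand's. The rotor is a wooden disc between the posts, 130 mm in diameter and 24 mm thick (top of rim 165 mm above the bench), with a 36 mm brass hub standing out 4 mm and six screw heads on each face. The rim can be gripped from above across its two faces, some 25 mm deep.
- rotor (a joint): Angle of the rotor about the stand's x axis, rad, no end stops; positive turns its top towards the stand's -y; at 0 the index line is on top. Dry friction of about 0.30 N m: it stays where it is left and never swings by itself, but turns harder while the heavy side rises than while it sinks (up to 0.18 to 0.28 N m of weight either way).
- index (a point): Point on the rim at the brass index line (a radial line on each face and across the rim), 65 mm from the axle. The heavy side, a hidden slug of 0.4 to 0.63 kg with its centre 45 mm off the axle, sits at an unknown fixed angle to this line; at the start it is at least 45 degrees away from straight down.
- block: Loose block, light wood, 40 mm (its x) by 60 mm (its y) by 45 mm high, 0.35 kg, origin at the centre of its underside. A 6 mm steel scriber rod at 24 mm height reaches 100 mm out of its -y face, tip turned up to 30 mm height. It starts on the stand's +y side, 15 to 55 mm short of it, a little askew, rod towards the stand. Flush: origin at stand x = 0, y = +130 mm, axes parallel.
- bottle: Bystander: small amber bottle, 40 mm in diameter, 85 mm high, origin at the centre of its underside.
- spacer: Bystander: brass ring, 48 mm in diameter, 20 mm high, origin at the centre of its underside.
- cheek: Bystander: dark wooden plate 50 x 90 x 14 mm with a brass strip, origin at the centre of its underside.
- driver: Bystander: screwdriver, about 180 mm long, lying along its own x axis.
- jar: Bystander: clear jar with a metal lid, 52 mm in diameter, 60 mm high, origin at the centre of its underside.
- collar: Bystander: steel collar, 40 mm in diameter, 18 mm high, origin at the centre of its underside.

How it is judged:
On the way, in this order (a step that is already met when the one before it is completed fails the run):
1. the block is butted flush against the stand's end, scriber under the rim (y of block in the frame of stand between 0.125 and 0.1325 m and x of block in the frame of stand between -0.01 and 0.01 m and angle between the y axis of block and the y axis of stand, either way round below 0.07 rad and angle between block's own z axis and vertical below 0.05 rad), for 0.3 s.
2. the rotor is gripped with its heavy side down (z of core_c0 in the frame of axle below -0.0423 m and contact force between the fingers and rotor above 2 N and velocity of joint rotor between -0.05 and 0.05 rad/s), for 0.3 s.
At the end, for the whole second after the job is handed in: The fingers still hold the rotor (more than 2 N on it), it is still, and its heavy side is within 20 degrees of straight down; the block, which nothing touches but the bench and the stand, stands flush: gap under 2.5 mm, within 10 mm of the middle of the stand's end and within 4 degrees of square (all of step 1 and all of step 2 and contact force between block and rotor below 0.5 N and contact force between each of the arm, the fingers and block below 0.5 N); the arm keeps its last pose, push and grip.
It fails at once if another thing on the bench is shifted by more than 30 mm (distance of any of bottle, spacer, cheek, driver, jar, collar from where it was at the start of the episode above 0.03 m).
It also fails if it takes over 69 s, if anything falls off the work surface, if the arm or the gripper's body presses on something with over 40 N, if the wrist force passes 120 N, or if a joint passes its speed limit or range.

ROBOT

A 7-joint arm with a two-finger parallel gripper is mounted at the origin on the work surface. World frame = base frame: x ahead of the robot, y to its left, z up, the work surface at z = 0. Lengths are in m, angles in rad, forces in N, time in s.
With the tool pointing down it reaches from about 0.4 to 0.85 m from the base axis. Payload 10.4 kg.
Tool frame: the origin (TCP) lies between the finger pads; the fingertips stand ahead of it and the grasp point (between the pads) lies 3 mm ahead of it (arm.tip_reach is the z of the fingertips in the tool frame, in m); z points along the fingers, y is the direction in which the jaws open and shut (so a half turn about z gives the same grasp; the last joint's range is limited). The gripper opens to 85 mm and grips with 20 to 120 N. Pads are 22 mm wide; open, the fingers measure 114 mm over their backs; the gripper's body (76 mm by 85 mm) begins 54 mm behind the grasp point. The pads swing forward as they close: fully open they stand 13 mm farther back than shut.
Start: joints at [1.267, 0.332, -0.065, 1.46, 0.022, 1.35, -0.088], TCP at [0.173, -0.601, 0.253] pointing down, gripper open.
Joint ranges: [-2.6, 2.6], [-0.5, 2.12], [-1.47, 1.34], [0.16, 2.42], [-1.27, 4.41], [0.06, 2.06], [-2.6, 2.6]. Speed limits (rad/s): [2.22, 2.22, 2.79, 2.79, 3.14, 3.14, 3.14].

INTERFACE

Orientations are given as a rotation vector (axis times angle).
In Python, from workcell import arm gives the robot as it stands.
- The arm moves only by the shell command python3 -m handwheel 'ROWS' [FORCE]. ROWS is JSON, a list of rows, each a list of 5 numbers: the gripper command: -1 is shut, 1 is fully open, values between are in proportion, then the shift along the world's x, y, z in cm, then the turn about the world's z in rad. A call has 1 to 8 rows; each row shifts and turns the commanded pose from where the row before left it; what a row does not reach is not made up. A row lasts 1/12 s, in which the tool goes at most 41.7 mm and 7.16 degrees, less where a joint would pass 70% of its speed; a pose out of reach is approached as far as the arm can. A call is refused whole if a number of a shift passes 4.17 or a number of a turn 0.125, either way. A call with a gripper value outside its range is refused whole. The fingers move at their own pace and stop on an object; FORCE is the grip in N (left out, the last holds). Time passes only in rows, so rows that do not move let the fingers close. It gives the time, the measured TCP pose, the force and the opening at its end, in the units of the state.
- arm.sense(): the state, without advancing time (a new reading comes with each control period).
- arm.read_camera(name): name is "scene" or "side" or "wrist"; returns a dict with "pixels" (400x640x3 uint8, blue, green, red), "fov_y" (degrees; the focal length in pixels is half the picture's height over the tangent of half this angle, whatever the lens; pixels are square), "cx", "cy" (the principal point, pixels), "xyz" and "rotation" of the camera in the world; the wrist camera has in their place "mount" (4x4, takes a point from camera to tool coordinates, whose origin is the TCP and whose axes are the flange's). Camera axes: x right, y down, z forward; pixel columns grow to the right and rows downward; lengths in m; the calibration is good to about 2 mm. A picture is of the moment at which its call begins: read the wrist's pose just before it. There is no depth.
- arm.job_done(): hands the job in, once; it reports no verdict.
The state is a dict: "time_s": time; "joints": joint angles; "joint_vel": joint speeds; "effort": joint torques, N m; "position": TCP position; "tool_rot": TCP orientation; "force": force on the tool from outside, world axes, zero at the start; "ft_torque": the same for the moment, N m; "gripper_width": finger opening in m.
Only numpy, scipy, OpenCV 4.12 (cv2) and the standard library are available. Lean on these libraries where they do the work, as an engineer would, in place of code of your own. Each camera call takes 0.05 s, during which the arm holds its last target.

## Working session

There is one attempt and no reset: what is moved stays moved. The work goes in short steps, Python scripts to look and compute and a shell command to move; the robot and the scene stay as the last step left them, time stands still between calls to the robot, and variables do not carry over. Pictures are saved under pics/ and viewed, and the job is handed in when it is done.

```bash
ls; mkdir -p pics; python3 - <<'E'
from workcell import arm
import cv2
s=arm.sense();print(s); print(arm.tip_reach)
for n in ["scene","side","wrist"]:
    c=arm.read_camera(n);cv2.imwrite(f"pics/{n}0.png",c["pixels"])
    print(n,{k:v for k,v in c.items() if k!="pixels"})
E
```

```text
pics
{'time_s': 0.0, 'joints': array([ 1.26736828,  0.33288624, -0.06468538,  1.46096216,  0.02159126,
        1.34989892, -0.08846514]), 'joint_vel': array([ 0.00057644,  0.00056903,  0.00042587,  0.00067667,  0.00038537,
       -0.00077211,  0.00160232]), 'effort': array([-9.55928772e-04, -6.25441360e+01,  4.86465264e-02, -3.91593218e+01,
        1.62767567e-02,  9.98325530e-03,  3.17858883e-05]), 'position': array([ 0.17311163, -0.60017989,  0.25249695]), 'tool_rot': array([-3.10924391e+00, -4.39537774e-01,  4.20707364e-04]), 'force': array([-0.22470213, -0.98564976,  0.04837826]), 'ft_torque': array([ 0.00892636,  0.01161452, -0.02073987]), 'gripper_width': 0.08550995122939173}
0.022
scene {'fov_y': 46.81416372188859, 'cx': 321.6323899419675, 'cy': 200.79991315987255, 'xyz': array([0.93957434, 0.59325315, 0.83853374]), 'rotation': array([-0.83224314, -2.59452238,  1.06020577])}
side {'fov_y': 45.44942372302121, 'cx': 317.11203169034053, 'cy': 194.91240407806987, 'xyz': array([ 0.44980898, -0.56040378,  0.7202232 ]), 'rotation': array([-2.34121713,  0.24995276, -0.11961444])}
wrist {'fov_y': 64.96576330160661, 'cx': 314.5505683004445, 'cy': 199.51647160384704, 'mount': array([[ 1.19984426e-03, -9.57679824e-01, -2.87833138e-01,
         7.36185335e-02],
       [ 9.99999276e-01,  1.17506386e-03,  2.58859853e-04,
        -1.07224687e-03],
       [ 9.03174596e-05, -2.87833240e-01,  9.57680541e-01,
        -1.19580273e-01],
       [ 0.00000000e+00,  0.00000000e+00,  0.00000000e+00,
         1.00000000e+00]])}
```

View pics/scene0.png

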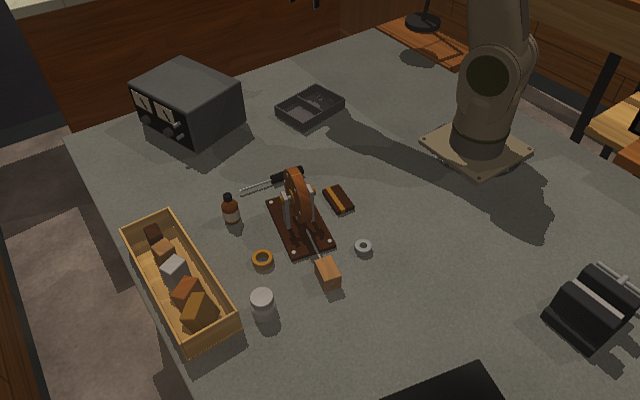

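View pics/side0.png

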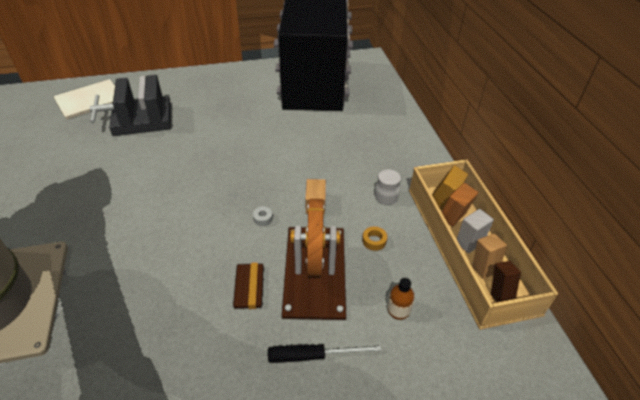

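View pics/wrist0.png

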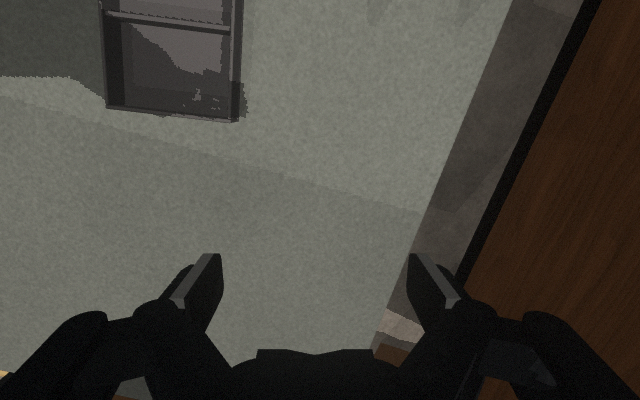

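The stand sits at about (300,225) in the scene view, with the block at (327,272). In the side view the stand is at (315,270) and the block at (316,195). I'll enlarge both.

```bash
cat > h.py <<'E'
import numpy as np,cv2
from scipy.spatial.transform import Rotation as R
from workcell import arm
def cam(n):
    s=arm.sense();c=arm.read_camera(n)
    f=200/np.tan(np.radians(c["fov_y"])/2)
    K=np.array([[f,0,c["cx"]],[0,f,c["cy"]],[0,0,1]])
    if n=="wrist":
        T=np.eye(4);T[:3,:3]=R.from_rotvec(s["tool_rot"]).as_matrix();T[:3,3]=s["position"];T=T@c["mount"]
        Rm,t=T[:3,:3],T[:3,3]
    else: Rm,t=R.from_rotvec(c["rotation"]).as_matrix(),c["xyz"]
    return c["pixels"],K,Rm,t
def onplane(u,v,z,C):
    _,K,Rm,t=C
    d=Rm@np.linalg.solve(K,[u,v,1.]);return t+d*(z-t[2])/d[2]
def proj(P,C):
    _,K,Rm,t=C
    q=(np.atleast_2d(P)-t)@Rm@K.T
    return q[:,:2]/q[:,2:]
def crop(C,x0,y0,w,h,k,fn):
    cv2.imwrite(fn,cv2.resize(C[0][y0:y0+h,x0:x0+w],None,fx=k,fy=k,interpolation=cv2.INTER_CUBIC))
E
python3 - <<'E'
from h import *
C=cam("scene");crop(C,210,150,170,150,4,"pics/sc1.png")
for p in [(327,285),(300,240),(231,220),(262,265)]: print(p,onplane(*p,0,C))
C=cam("side");crop(C,230,165,190,150,4,"pics/si1.png")
for p in [(289,316),(345,316)]: print(p,onplane(*p,0.012,C))
E
```

```text
(327, 285) [0.61301279 0.13406523 0.        ]
(300, 240) [ 0.59134822 -0.00423586  0.        ]
(231, 220) [ 0.69334568 -0.15565466  0.        ]
(262, 265) [ 6.99969816e-01  6.14910367e-03 -1.11022302e-16]
(289, 316) [ 0.50340275 -0.13595453  0.012     ]
(345, 316) [ 0.59530295 -0.15560464  0.012     ]
```

View pics/sc1.png

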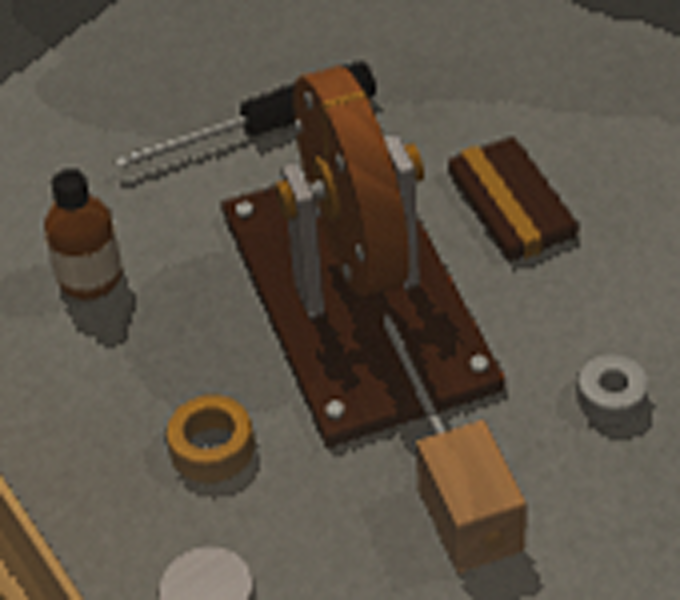

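View pics/si1.png

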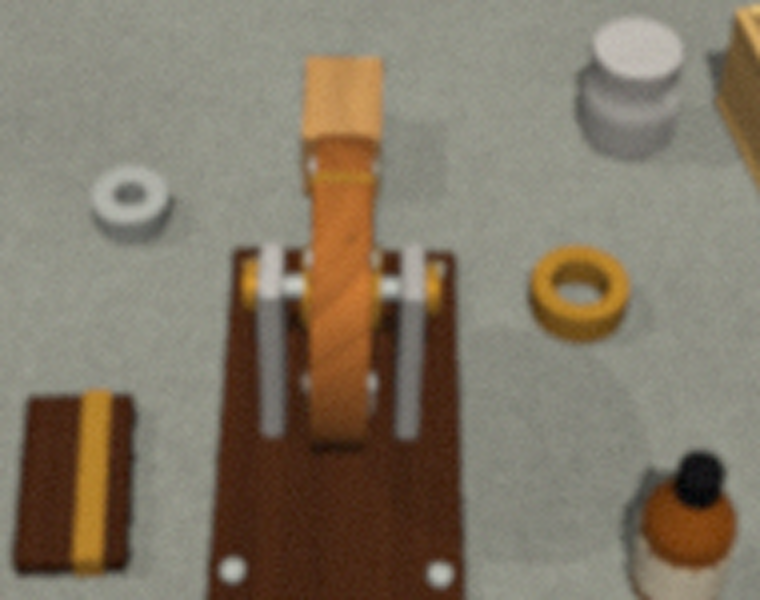

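The scene crop shows the base top corners at crop px (222,205), (330,435) and (503,378), and the block's top corners at (418,438), (485,422), (524,503) and (457,522). The index line is on top of the rim at (345,98). I'll fit poses to these.

```bash
cat > fit.py <<'E'
from h import *
from scipy.optimize import least_squares
def fit(obs,x0):
    # obs: list of (C, local pts, pixels)
    def tr(p,L):
        c,s=np.cos(p[2]),np.sin(p[2]);L=np.array(L,float)
        return np.c_[p[0]+c*L[:,0]-s*L[:,1],p[1]+s*L[:,0]+c*L[:,1],L[:,2]]
    r=least_squares(lambda p:np.concatenate([(proj(tr(p,L),C)-np.array(px)).ravel() for C,L,px in obs]),x0,loss='soft_l1')
    res=[np.round(proj(tr(r.x,L),C)-np.array(px),1).tolist() for C,L,px in obs]
    return r.x,res
E
python3 - <<'E'
from fit import *
S=cam("scene");D=cam("side")
f=lambda p,ox,oy:[((u+.5)/4-.5+ox,(v+.5)/4-.5+oy) for u,v in p]
sp=f([(222,205),(330,435),(503,378),(245,209),(336,408),(479,363)],210,150)
dp=f([(235,250),(456,250)],230,165)+[(282.5,316.5),(345,317)]
for sg in (1,):
  for y0 in (0,np.pi):
    # scene: front is +y (block side); left in scene is +x world?
    print(y0)
    L=[(.055,-.1,.012),(.055,.1,.012),(-.055,.1,.012)]
    Ld=[(-.055,.1,.012),(.055,.1,.012),(-.055,-.1,.012),(.055,-.1,.012)]
    if y0: continue
    a,r=fit([(S,L,sp[:3])],[.57,-.03,y0]);print(a,r)
    a,r=fit([(D,Ld,dp)],[.57,-.03,y0]);print(a,r)
    a,r=fit([(S,L,sp[:3]),(D,Ld,dp)],[.57,-.03,y0]);print(a,r)
st=a
bp=f([(418,438),(485,422),(524,503),(457,522),(463,570),(523,548)],210,150)
Lb=[(.02,-.03,.045),(-.02,-.03,.045),(-.02,.03,.045),(.02,.03,.045),(.02,.03,0),(-.02,.03,0)]
db=f([(308,57),(382,57)],230,165)
b,r=fit([(S,Lb,bp),(D,[Lb[2],Lb[3]],db)],[.6,.12,0]);print(b,r)
b,r=fit([(S,Lb,bp)],[.6,.12,0]);print(b,r)
c,s=np.cos(st[2]),np.sin(st[2]);d=b[:2]-st[:2]
print("block in stand",[c*d[0]+s*d[1],-s*d[0]+c*d[1],b[2]-st[2]])
for nm,u,v,z,C in [("bottle",232,222,0,S),("spacer",*f([(210,430)],210,150)[0],.02,S),("collar",*f([(612,381)],210,150)[0],.018,S),("jar",*f([(207,575)],210,150)[0],.06,S),("jarD",*f([(637,50)],230,165)[0],.06,D),("collD",*f([(130,195)],230,165)[0],.018,D)]: print(nm,onplane(u,v,z,C))
for n,p,z in [("cheek corners",f([(450,160),(515,137),(578,222),(520,262)],210,150),.014)]:
  for q in p: print(n,onplane(*q,z,S))
E
```

```text
0
[ 0.56553735 -0.04608209 -0.22712086] [[[-0.4, -1.0], [-0.5, 0.7], [1.5, -0.1]]]
[ 0.56733433 -0.04880258 -0.22750949] [[[-0.4, -0.5], [0.1, 0.4], [-0.9, -0.3], [2.2, 0.2]]]
[ 0.56672525 -0.0481398  -0.22898155] [[[-1.2, -1.3], [-1.6, 0.3], [0.5, -0.4]], [[-0.7, -0.7], [-0.2, 0.2], [-1.4, -0.6], [1.7, -0.0]]]
3.141592653589793
[ 0.60351113  0.12201653 -0.25920803] [[[-0.6, -0.4], [0.1, -1.7], [0.8, -0.4], [-0.5, 0.6], [-1.8, 0.8], [0.7, 0.6]], [[-0.7, -0.5], [-0.0, 0.2]]]
[ 0.60313665  0.12215846 -0.25421911] [[[-0.5, -0.3], [0.2, -1.8], [1.0, -0.5], [-0.2, 0.6], [-1.6, 0.7], [0.9, 0.5]]]
block in stand [np.float64(-0.0031942843403324483), np.float64(0.1741180141360322), np.float64(-0.02523755944826994)]
bottle [ 6.94412791e-01 -1.48370873e-01  1.11022302e-16]
spacer [0.69464357 0.00168161 0.02      ]
collar [0.49160979 0.10364465 0.018     ]
jar [0.75281096 0.1072053  0.06      ]
jarD [0.75573959 0.1093777  0.06      ]
collD [0.49096806 0.10138805 0.018     ]
cheek corners [ 0.46008239 -0.09956222  0.014     ]
cheek corners [ 0.4138756 -0.0922112  0.014    ]
cheek corners [ 0.42782983 -0.00862474  0.014     ]
cheek corners [ 0.47679139 -0.0028572   0.014     ]
```

```bash
python3 - <<'E'
from h import *
S=cam("scene");D=cam("side")
M=R.from_rotvec(arm.sense()["tool_rot"]).as_matrix();print(M.round(3))
yaw=np.arctan2(M[1,1],M[0,1]);print("tool y yaw",yaw,"need -0.228 or",np.pi-.228)
st=np.array([.5667,-.0481]);w=-.2285;X=np.array([np.cos(w),np.sin(w),0]);Y=np.array([-np.sin(w),np.cos(w),0])
A=np.array([*st,.1])
f=lambda u,v,ox,oy:np.array([(u+.5)/4-.5+ox,(v+.5)/4-.5+oy])
for C,p in((S,f(345,98,210,150)),(D,f(345,177,230,165))):
    g=np.linspace(-3.14,3.14,629)
    e=[np.linalg.norm(proj(A+.065*(np.cos(t)*np.array([0,0,1])-np.sin(t)*Y),C)[0]-p) for t in g]
    i=np.argsort(e)[:4];print([(g[k].round(2),round(e[k],2)) for k in i])
E
```

```text
[[ 0.961  0.277  0.   ]
 [ 0.277 -0.961  0.   ]
 [ 0.    -0.    -1.   ]]
tool y yaw -1.2899903048828951 need -0.228 or 2.913592653589793
[(np.float64(-0.05), np.float64(0.59)), (np.float64(-0.04), np.float64(0.62)), (np.float64(-0.06), np.float64(0.64)), (np.float64(-0.03), np.float64(0.72))]
[(np.float64(-1.57), np.float64(0.2)), (np.float64(-1.56), np.float64(0.28)), (np.float64(-0.05), np.float64(0.34)), (np.float64(-1.58), np.float64(0.36))]
```

```bash
python3 -m handwheel '[[1,1.8,3,0,0.044],[1,1.8,3,0,0.044],[1,1.8,3,0,0.044],[1,1.8,3,0,0.044],[1,1.8,3,0,0.044],[1,1.8,3,0,0.044],[1,1.8,3,0,0.044],[1,1.8,3,0,0.044]]' 30
python3 -m handwheel '[[1,1.8,3,0,0.044],[1,1.8,3,0,0.044],[1,1.8,3,0,0.044],[1,1.8,3,0,0.044],[1,1.8,3,0,0.044],[1,1.8,3,0,0.044],[1,1.8,3,0,0.044],[1,1.8,3,0,0.044]]'
python3 -m handwheel '[[1,1.8,3,0,0.044],[1,1.8,3,0,0.044],[1,1.8,3,0,0.044],[1,1.8,3,0,0.044],[1,1.8,3,0,0.044],[1,1.8,3,0,0.044],[1,1.8,3,0,0.044],[1,0,0,0,0]]'
python3 - <<'E'
from h import *
s=arm.sense();M=R.from_rotvec(s["tool_rot"]).as_matrix();print(s["position"],np.arctan2(M[1,1],M[0,1]))
C=cam("wrist");cv2.imwrite("pics/w1.png",C[0])
E
```

```text
time_s: 1.12
position: [0.3178, -0.359, 0.2535]
tool_rot: [2.984, 0.981, 0.0]
force: [0.4, -0.9, 0.5]
gripper_width: 0.0856
time_s: 1.78
position: [0.4618, -0.119, 0.2537]
tool_rot: [2.766, 1.487, 0.001]
force: [1.2, -0.7, -0.4]
gripper_width: 0.0855
time_s: 2.45
position: [0.5882, 0.0965, 0.2529]
tool_rot: [-2.496, -1.902, -0.004]
force: [-0.4, 1.5, -1.0]
gripper_width: 0.0854
[0.58816365 0.09648365 0.25286752] -0.2682223519397525
```

View pics/w1.png

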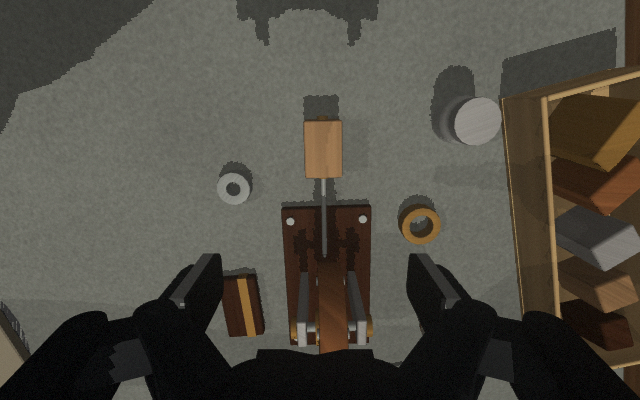

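The wrist view shows the block top spanning (305,121) to (342,178). The stand's end edge runs from (283,207) to (370,206).

```bash
python3 - <<'E'
from fit import *
C=cam("wrist");crop(C,230,90,200,145,4,"pics/w1z.png")
b,r=fit([(C,[(-.02,.03,.045),(.02,.03,.045),(.02,-.03,.045),(-.02,-.03,.045)],[(305,122),(341,121),(342,178),(305,178)])],[.6,.12,-.25]);print(b,r)
e=[onplane(283,207,.012,C),onplane(370,206,.012,C)];print(e)
d=e[1]-e[0];print(np.arctan2(d[1],d[0]),np.linalg.norm(d)); m=(e[0]+e[1])/2;w=-.2285;print(m-.1*np.array([-np.sin(w),np.cos(w),0]))
E
```

```text
[ 0.60362363  0.11981384 -0.25399014] [[[-1.8, -0.8], [1.7, -0.4], [0.2, 0.5], [-0.2, 1.1]]]
[array([0.53883922, 0.06271056, 0.012     ]), array([0.64024382, 0.03593155, 0.012     ])]
-0.25818674446373546 0.10488091790737249
[ 0.56688984 -0.04807967  0.012     ]
```

View pics/w1z.png

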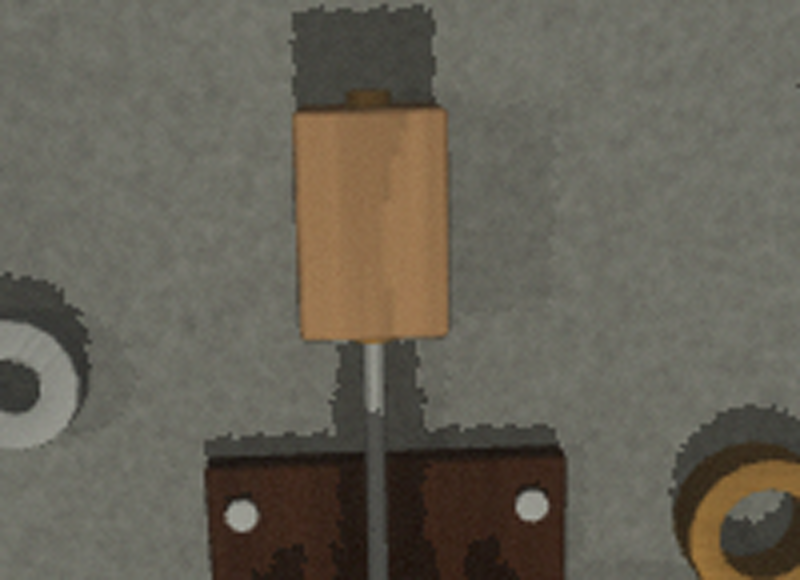

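```bash
python3 -m handwheel '[[1,0.5,0.8,-2.5,0.01],[1,0.5,0.8,-2.5,0.01],[1,0.5,0.8,-2.5,0.01],[1,0,0,-2.5,0],[1,0,0,-2.5,0],[1,0,0,-1,0],[1,0,0,0,0],[1,0,0,0,0]]'
python3 - <<'E'
from h import *
s=arm.sense();M=R.from_rotvec(s["tool_rot"]).as_matrix();print(s["position"],np.arctan2(M[1,1],M[0,1]),s["joint_vel"].round(3))
E
```

```text
time_s: 3.22
position: [0.6024, 0.1126, 0.1191]
tool_rot: [2.48, 1.928, 0.0]
force: [0.2, 0.6, 1.0]
gripper_width: 0.0854
[0.60241961 0.11255211 0.11910875] -0.2493219879834745 [-0.001 -0.02  -0.014 -0.027 -0.001  0.001 -0.   ]
```

```bash
python3 -m handwheel '[[1,0.1,0.8,-1.5,0.01],[1,0,0,-2,0],[1,0,0,-2,0],[1,0,0,-2,0],[1,0,0,-1,0],[1,0,0,0,0],[1,0,0,0,0]]'
python3 - <<'E'
from h import *
s=arm.sense();M=R.from_rotvec(s["tool_rot"]).as_matrix();print(s["position"],np.arctan2(M[1,1],M[0,1]),s["force"])
C=cam("wrist");cv2.imwrite("pics/w2.png",C[0])
E
```

```text
time_s: 3.8
position: [0.6037, 0.1218, 0.0342]
tool_rot: [2.469, 1.942, 0.001]
force: [-0.3, -0.1, 0.5]
gripper_width: 0.0857
[0.60369307 0.12175237 0.03423011] -0.23793873678865773 [-0.33852724 -0.09303489  0.54347199]
```

View pics/w2.png

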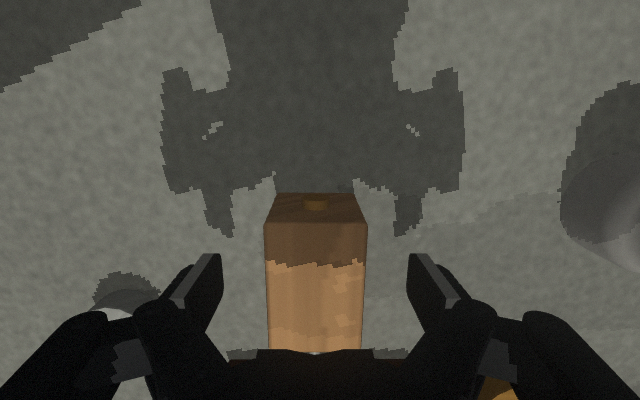

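The block (264–368 px) sits centred between the jaws, so I'll close on it.

```bash
python3 -m handwheel '[[-1,0,0,0,0],[-1,0,0,0,0],[-1,0,0,0,0],[-1,0,0,0,0],[-1,0,0,0,0],[-1,0,0,0,0],[-1,0,0,0,0],[-1,0,0,0,0]]' 25
python3 -m handwheel '[[-1,-0.1,-0.5,0,0.01],[-1,-0.1,-0.5,0,0],[-1,-0.1,-0.5,0,0],[-1,-0.1,-0.5,0,0],[-1,-0.1,-0.5,0,0],[-1,-0.1,-0.5,0,0],[-1,0,0,0,0],[-1,0,0,0,0]]'
python3 - <<'E'
from h import *
s=arm.sense();M=R.from_rotvec(s["tool_rot"]).as_matrix();print(s["position"],np.arctan2(M[1,1],M[0,1]),s["force"])
E
```

```text
time_s: 4.52
position: [0.6038, 0.1215, 0.034]
tool_rot: [2.469, 1.941, 0.002]
force: [-0.3, 0.3, 6.4]
gripper_width: 0.0395
time_s: 5.18
position: [0.5976, 0.0918, 0.034]
tool_rot: [2.459, 1.955, 0.002]
force: [-0.4, 1.4, 5.6]
gripper_width: 0.0398
[0.59758048 0.09175719 0.03401415] -0.22738975432744996 [-0.39552917  1.42036161  5.55722412]
```

```bash
python3 -m handwheel '[[-1,-0.05,-0.3,0,0],[-1,-0.05,-0.3,0,0],[-1,-0.05,-0.3,0,0],[-1,0,0,0,0],[-1,0,0,0,0]]'
python3 -m handwheel '[[-1,0,-0.2,0,0],[-1,0,0,0,0]]'
python3 -m handwheel '[[-1,0,-0.2,0,0],[-1,0,0,0,0]]'
python3 -m handwheel '[[-1,0,-0.2,0,0],[-1,0,0,0,0]]'
```

```text
time_s: 5.6
position: [0.5961, 0.0833, 0.034]
tool_rot: [-2.459, -1.955, -0.003]
force: [0.5, 3.9, 6.1]
gripper_width: 0.0398
time_s: 5.77
position: [0.5961, 0.0818, 0.0341]
tool_rot: [-2.458, -1.955, -0.004]
force: [0.8, 5.7, 6.5]
gripper_width: 0.0398
time_s: 5.93
position: [0.596, 0.0799, 0.034]
tool_rot: [-2.458, -1.956, -0.004]
force: [1.3, 5.0, 5.2]
gripper_width: 0.0401
time_s: 6.1
position: [0.596, 0.0779, 0.034]
tool_rot: [-2.458, -1.956, -0.004]
force: [0.0, 5.2, 6.3]
gripper_width: 0.0398
```

```bash
python3 -m handwheel '[[-1,0,-0.2,0,0],[-1,0,0,0,0]]'
python3 -m handwheel '[[-1,0,-0.2,0,0],[-1,0,0,0,0]]'
python3 - <<'E'
from h import *
C=cam("side");crop(C,260,165,110,90,6,"pics/si2.png")
C=cam("scene");crop(C,270,210,100,90,6,"pics/sc2.png")
E
```

```text
time_s: 6.27
position: [0.596, 0.0776, 0.0341]
tool_rot: [-2.455, -1.956, -0.007]
force: [0.8, 11.0, 4.4]
gripper_width: 0.0396
time_s: 6.43
position: [0.596, 0.0774, 0.0343]
tool_rot: [-2.453, -1.956, -0.009]
force: [1.1, 15.2, 3.5]
gripper_width: 0.0397
```

View pics/sc2.png

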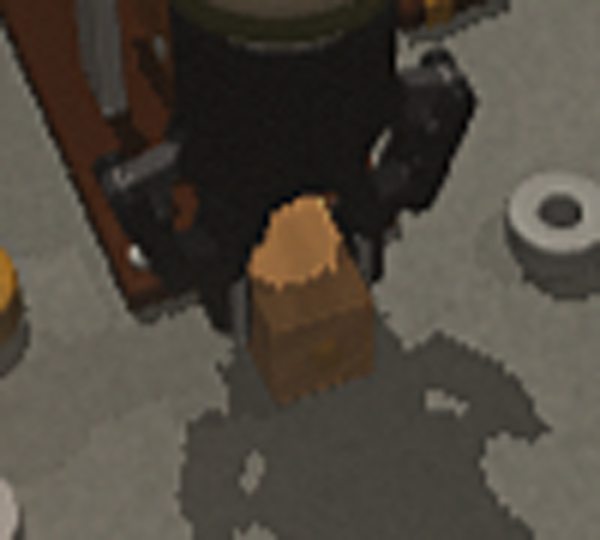

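Contact with the stand: the block stopped at y 0.0775 and the force is rising. Releasing, lifting and checking.

```bash
python3 -m handwheel '[[1,0,0,0,0],[1,0,0,0,0],[1,0,0,0,0],[1,0,0,0,0],[1,0,0,0,0],[1,0,0,0,0]]'
python3 -m handwheel '[[1,0,0,1,0],[1,0,0,3,0],[1,0,0,4,0],[1,0,0,4,0],[1,0,0,4,0],[1,0,0,4,0],[1,0,0,0,0],[1,0,0,0,0]]'
python3 - <<'E'
from h import *
s=arm.sense();M=R.from_rotvec(s["tool_rot"]).as_matrix();print(s["position"],np.arctan2(M[1,1],M[0,1]),s["force"])
C=cam("wrist");crop(C,200,50,240,200,3,"pics/w3.png")
C=cam("scene");crop(C,250,200,110,90,6,"pics/sc3.png")
E
```

```text
time_s: 7.03
position: [0.5957, 0.072, 0.0332]
tool_rot: [2.46, 1.954, -0.0]
force: [-0.8, -0.8, 0.1]
gripper_width: 0.0855
time_s: 7.7
position: [0.5968, 0.0729, 0.2366]
tool_rot: [2.457, 1.952, 0.007]
force: [0.2, -0.5, -0.5]
gripper_width: 0.0855
[0.59675902 0.07292937 0.2365976 ] -0.22792019887563605 [ 0.20218092 -0.47007008 -0.54511495]
```

View pics/w3.png

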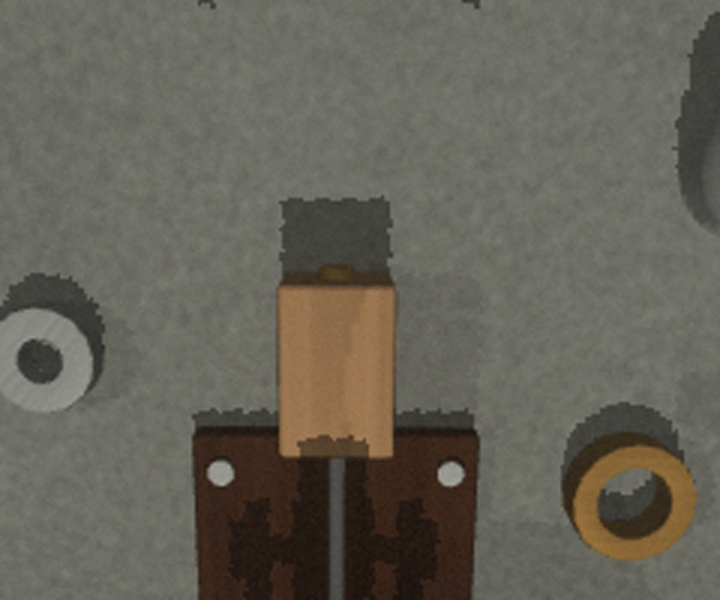

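View pics/sc3.png

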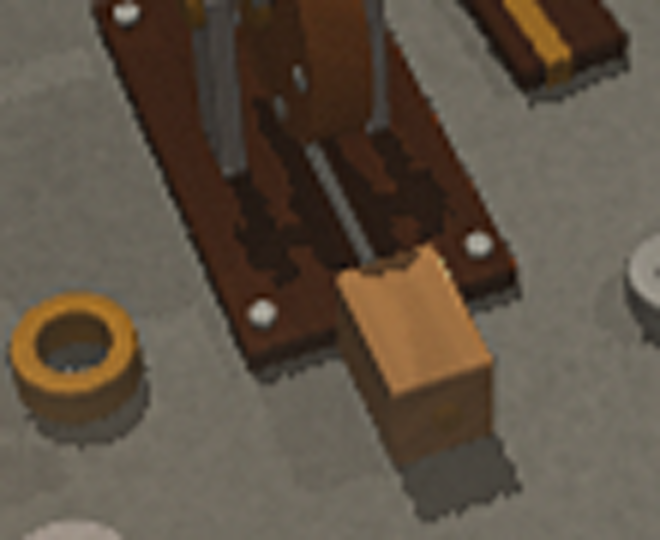

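```bash
python3 - <<'E'
from fit import *
C=cam("wrist")
f=lambda p:[((u+.5)/3-.5+200,(v+.5)/3-.5+50) for u,v in p]
b,r=fit([(C,[(-.02,.03,.045),(.02,.03,.045),(.02,-.03,.045),(-.02,-.03,.045)],f([(278,287),(395,285),(394,458),(280,458)]))],[.6,.08,-.23]);print(b,r)
e=[onplane(*p,.012,C) for p in f([(193,437),(478,437)])];d=e[1]-e[0];w=np.arctan2(d[1],d[0]);m=(e[0]+e[1])/2;print(w)
q=b[:2]-m[:2];print("block in stand",q@[np.cos(w),np.sin(w)],.1+q@[-np.sin(w),np.cos(w)],b[2]-w)
E
python3 -m handwheel '[[0.2,-0.5,-2,0,0],[0.2,-0.5,-2,0,0],[0.2,-0.5,-2,0,0],[0.2,-0.5,-2,0,0],[0.2,-0.5,-2,0,0],[0.2,-0.5,-2,0,0],[0.2,0,0,0,0],[0.2,0,0,0,0]]'
```

```text
[ 0.59425826  0.08061432 -0.22316406] [[[-1.2, -1.0], [1.0, -0.5], [0.6, 0.8], [-0.4, 1.0]]]
-0.22666713263905341
block in stand 0.0007969250878369466 0.13103823701164627 0.0035030741573072732
time_s: 8.52
position: [0.5649, -0.0489, 0.232]
tool_rot: [-2.461, -1.95, 0.003]
force: [-0.3, -0.1, -0.9]
gripper_width: 0.0511
```

```bash
python3 -m handwheel '[[0.2,0.15,0.05,-2,0],[0.2,0,0,-2,0],[0.2,0,0,-2,0],[0.2,0,0,-1,0],[0.2,0,0,0,0],[0.2,0,0,0,0]]'
python3 -m handwheel '[[-1,0,0,0,0],[-1,0,0,0,0],[-1,0,0,0,0],[-1,0,0,0,0],[-1,0,0,0,0]]' 50
python3 - <<'E'
from h import *
s=arm.sense();M=R.from_rotvec(s["tool_rot"]).as_matrix();print(s["position"],np.arctan2(M[1,1],M[0,1]),s["force"],s["ft_torque"])
C=cam("wrist");cv2.imwrite("pics/w4.png",C[0])
C=cam("side");crop(C,240,150,150,120,5,"pics/si4.png")
E
```

```text
time_s: 9.02
position: [0.5671, -0.0462, 0.1632]
tool_rot: [-2.458, -1.955, 0.0]
force: [0.2, -0.3, -0.1]
gripper_width: 0.0512
time_s: 9.43
position: [0.5663, -0.0462, 0.1647]
tool_rot: [-2.459, -1.954, 0.002]
force: [-11.2, 2.0, 11.5]
gripper_width: 0.0231
[ 0.56629939 -0.04624733  0.16468213] -0.22772285142702894 [-11.22096134   1.96233538  11.47903484] [ 0.42119098  2.35333253 -0.21269611]
```

View pics/w4.png

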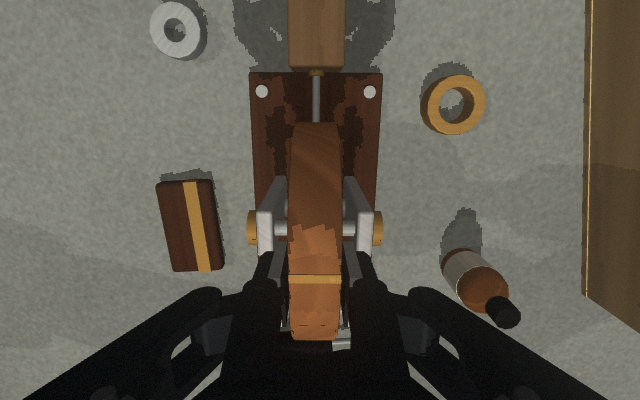

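View pics/si4.png

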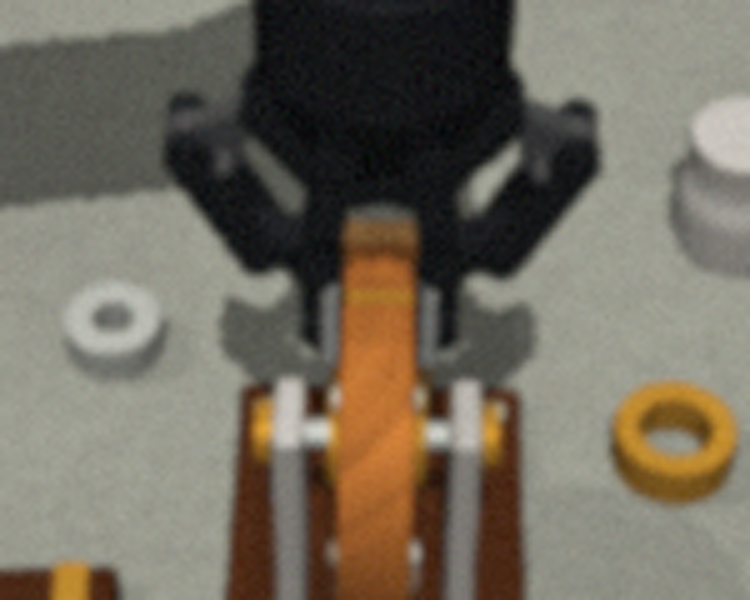

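The wrist view shows the index line at (315,280), between the pads that now hold the rim. Next I'll log the wrench along strokes.

```bash
cat > log.py <<'E'
import sys,json
from h import *
s=arm.sense();F=s["force"];Mo=s["ft_torque"];p=s["position"]
w=-.2275;X=np.array([np.cos(w),np.sin(w),0]);Y=np.array([-np.sin(w),np.cos(w),0]);A=np.array([.5668,-.0481,.1])
q=p-A;y,z=q@Y,q[2]
v=s["joint_vel"]
# sensor ref approx h above TCP
h=.2;P=p+[0,0,h]-A
T=(Mo+np.cross(P,F))@X
d=dict(t=s["time_s"],y=y,z=z,Fy=F@Y,Fz=F[2],Fx=F@X,MX=Mo@X,T=T,w=s["gripper_width"],tag=" ".join(sys.argv[1:]))
open("log.jsonl","a").write(json.dumps({k:(v if isinstance(v,str) else float(v)) for k,v in d.items()})+"\n")
print(" ".join(f"{k}={v:.4f}" if k in("y","z","w") else f"{k}={v:.2f}" if k!="tag" else v for k,v in d.items()))
E
python3 -m handwheel '[[-1,-0.08,0,0.1,0],[-1,0,0,0,0]]' 40 >/dev/null; python3 log.py start
python3 -m handwheel '[[-1,-0.10,-0.45,-0.02,0],[-1,-0.10,-0.44,-0.06,0]]' >/dev/null; python3 log.py + 10
python3 -m handwheel '[[-1,-0.10,-0.43,-0.10,0],[-1,-0.10,-0.43,-0.14,0]]' >/dev/null; python3 log.py + 20
```

```text
t=9.70 y=0.0017 z=0.0648 Fy=2.76 Fz=-0.81 Fx=-2.71 MX=0.52 T=-0.21 w=0.0228 start
t=9.87 y=-0.0031 z=0.0646 Fy=18.47 Fz=4.14 Fx=-6.52 MX=4.50 T=-0.40 w=0.0231 + 10
t=10.03 y=-0.0116 z=0.0632 Fy=14.38 Fz=15.11 Fx=-10.82 MX=3.40 T=-0.56 w=0.0234 + 20
```

```bash

python3 -m handwheel '[[-1,-0.10,-0.41,-0.18,0],[-1,-0.09,-0.40,-0.21,0]]' >/dev/null; python3 log.py + 30
python3 -m handwheel '[[-1,-0.09,-0.38,-0.25,0],[-1,-0.08,-0.36,-0.28,0]]' >/dev/null; python3 log.py + 40
python3 - <<'E'
from h import *
C=cam("wrist");cv2.imwrite("pics/w5.png",C[0])
E
```

```text
t=10.20 y=-0.0209 z=0.0600 Fy=10.44 Fz=22.28 Fx=-16.95 MX=2.46 T=-0.72 w=0.0231 + 30
t=10.37 y=-0.0301 z=0.0549 Fy=3.68 Fz=25.56 Fx=-17.68 MX=1.50 T=-0.20 w=0.0227 + 40
```

View pics/w5.png

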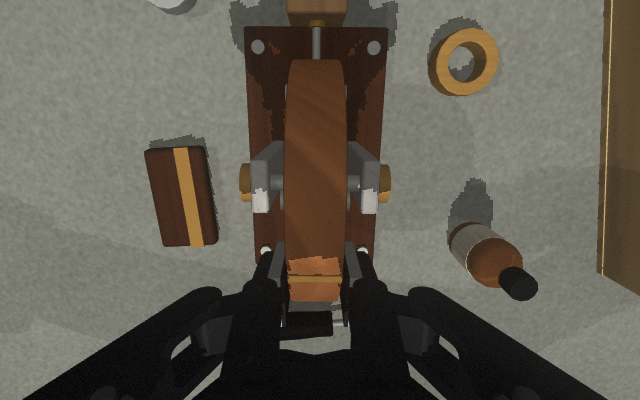

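```bash

python3 -m handwheel '[[-1,-0.13,-0.03,0.08,0],[-1,0,0,0,0]]' >/dev/null; python3 log.py s hold 
python3 -m handwheel '[[-1,-0.10,-0.36,-0.34,0]]' >/dev/null; python3 log.py + 45
python3 -m handwheel '[[-1,-0.09,-0.33,-0.37,0]]' >/dev/null; python3 log.py + 50
python3 -m handwheel '[[-1,-0.08,-0.30,-0.40,0]]' >/dev/null; python3 log.py + 55
python3 -m handwheel '[[-1,-0.07,-0.26,-0.43,0]]' >/dev/null; python3 log.py + 60
python3 -m handwheel '[[-1,0,0,0,0]]' >/dev/null; python3 log.py s 60
```

```text
t=10.58 y=-0.0312 z=0.0542 Fy=7.79 Fz=4.22 Fx=-2.87 MX=1.95 T=-0.17 w=0.0228 s hold
t=10.67 y=-0.0339 z=0.0522 Fy=5.60 Fz=21.38 Fx=-10.33 MX=1.68 T=-0.46 w=0.0232 + 45
t=10.75 y=-0.0383 z=0.0487 Fy=3.18 Fz=23.19 Fx=-9.77 MX=1.46 T=-0.22 w=0.0235 + 50
t=10.83 y=-0.0423 z=0.0447 Fy=0.90 Fz=24.06 Fx=-10.31 MX=0.96 T=-0.28 w=0.0234 + 55
t=10.92 y=-0.0458 z=0.0404 Fy=-1.22 Fz=24.47 Fx=-9.38 MX=0.42 T=-0.41 w=0.0227 + 60
t=11.00 y=-0.0466 z=0.0395 Fy=-1.17 Fz=13.22 Fx=-5.28 MX=0.45 T=0.11 w=0.0232 s 60
```

```bash

python3 -m handwheel '[[-1,0.06,0.25,0.41,0]]' >/dev/null; python3 log.py - 55
python3 -m handwheel '[[-1,0.07,0.29,0.38,0]]' >/dev/null; python3 log.py - 50
python3 -m handwheel '[[-1,0.08,0.32,0.36,0]]' >/dev/null; python3 log.py - 45
python3 -m handwheel '[[-1,0.09,0.35,0.33,0]]' >/dev/null; python3 log.py - 40
python3 -m handwheel '[[-1,0.10,0.37,0.30,0]]' >/dev/null; python3 log.py - 35
python3 -m handwheel '[[-1,0.10,0.40,0.26,0]]' >/dev/null; python3 log.py - 30
python3 -m handwheel '[[-1,0.11,0.42,0.22,0]]' >/dev/null; python3 log.py - 25
python3 -m handwheel '[[-1,0.11,0.43,0.19,0]]' >/dev/null; python3 log.py - 20
python3 -m handwheel '[[-1,0.11,0.45,0.15,0]]' >/dev/null; python3 log.py - 15
python3 -m handwheel '[[-1,0.12,0.46,0.10,0]]' >/dev/null; python3 log.py - 10
python3 -m handwheel '[[-1,0.12,0.46,0.06,0]]' >/dev/null; python3 log.py - 5
python3 -m handwheel '[[-1,0.12,0.47,0.02,0]]' >/dev/null; python3 log.py - 0
```

```text
t=11.08 y=-0.0450 z=0.0417 Fy=-0.44 Fz=-18.76 Fx=8.70 MX=-0.68 T=0.27 w=0.0234 - 55
t=11.17 y=-0.0424 z=0.0447 Fy=-0.86 Fz=-19.91 Fx=12.01 MX=-0.77 T=0.28 w=0.0230 - 50
t=11.25 y=-0.0392 z=0.0480 Fy=-0.66 Fz=-20.03 Fx=10.84 MX=-0.87 T=0.08 w=0.0233 - 45
t=11.33 y=-0.0357 z=0.0512 Fy=-2.65 Fz=-17.42 Fx=9.73 MX=-0.84 T=0.45 w=0.0228 - 40
t=11.42 y=-0.0320 z=0.0540 Fy=-3.73 Fz=-18.35 Fx=9.58 MX=-1.01 T=0.52 w=0.0230 - 35
t=11.50 y=-0.0282 z=0.0566 Fy=-4.47 Fz=-17.21 Fx=9.09 MX=-1.20 T=0.44 w=0.0231 - 30
t=11.58 y=-0.0243 z=0.0588 Fy=-5.11 Fz=-15.81 Fx=8.13 MX=-1.69 T=0.02 w=0.0230 - 25
t=11.67 y=-0.0201 z=0.0606 Fy=-7.77 Fz=-15.90 Fx=6.53 MX=-2.06 T=0.28 w=0.0231 - 20
t=11.75 y=-0.0159 z=0.0622 Fy=-7.03 Fz=-14.75 Fx=5.97 MX=-2.22 T=-0.15 w=0.0231 - 15
t=11.83 y=-0.0115 z=0.0634 Fy=-9.30 Fz=-10.06 Fx=4.05 MX=-2.35 T=0.22 w=0.0231 - 10
t=11.92 y=-0.0069 z=0.0642 Fy=-10.43 Fz=-6.06 Fx=0.85 MX=-2.57 T=0.23 w=0.0228 - 5
t=12.00 y=-0.0022 z=0.0646 Fy=-9.86 Fz=-3.34 Fx=-1.07 MX=-2.63 T=-0.01 w=0.0225 - 0
```

```bash

python3 -m handwheel '[[-1,0.12,0.47,-0.02,0]]' >/dev/null; python3 log.py - -5
python3 -m handwheel '[[-1,0.12,0.46,-0.06,0]]' >/dev/null; python3 log.py - -10
python3 -m handwheel '[[-1,0.12,0.46,-0.10,0]]' >/dev/null; python3 log.py - -15
python3 -m handwheel '[[-1,0.11,0.45,-0.15,0]]' >/dev/null; python3 log.py - -20
python3 -m handwheel '[[-1,0.11,0.43,-0.19,0]]' >/dev/null; python3 log.py - -25
python3 -m handwheel '[[-1,0.11,0.42,-0.22,0]]' >/dev/null; python3 log.py - -30
python3 -m handwheel '[[-1,0.10,0.40,-0.26,0]]' >/dev/null; python3 log.py - -35
python3 -m handwheel '[[-1,0.10,0.37,-0.30,0]]' >/dev/null; python3 log.py - -40
python3 -m handwheel '[[-1,0.09,0.35,-0.33,0]]' >/dev/null; python3 log.py - -45
python3 -m handwheel '[[-1,0.08,0.32,-0.36,0]]' >/dev/null; python3 log.py - -50
python3 -m handwheel '[[-1,0.07,0.29,-0.38,0]]' >/dev/null; python3 log.py - -55
python3 -m handwheel '[[-1,0,0,0,0]]' >/dev/null; python3 log.py s -55
```

```text
t=12.08 y=0.0026 z=0.0647 Fy=-10.06 Fz=-0.27 Fx=-1.93 MX=-2.65 T=0.01 w=0.0230 - -5
t=12.17 y=0.0075 z=0.0644 Fy=-10.84 Fz=3.45 Fx=-5.21 MX=-3.00 T=-0.11 w=0.0226 - -10
t=12.25 y=0.0125 z=0.0636 Fy=-9.68 Fz=5.62 Fx=-5.16 MX=-2.51 T=0.11 w=0.0232 - -15
t=12.33 y=0.0175 z=0.0624 Fy=-8.60 Fz=7.83 Fx=-6.70 MX=-2.21 T=0.18 w=0.0229 - -20
t=12.42 y=0.0225 z=0.0607 Fy=-9.84 Fz=9.99 Fx=-8.00 MX=-2.37 T=0.42 w=0.0233 - -25
t=12.50 y=0.0273 z=0.0586 Fy=-6.12 Fz=11.30 Fx=-9.02 MX=-1.79 T=0.10 w=0.0231 - -30
t=12.58 y=0.0318 z=0.0562 Fy=-5.07 Fz=11.37 Fx=-9.66 MX=-1.65 T=0.01 w=0.0229 - -35
t=12.67 y=0.0363 z=0.0533 Fy=-4.53 Fz=14.15 Fx=-11.28 MX=-1.50 T=0.16 w=0.0230 - -40
t=12.75 y=0.0404 z=0.0501 Fy=-1.48 Fz=12.57 Fx=-11.10 MX=-1.19 T=-0.31 w=0.0229 - -45
t=12.83 y=0.0442 z=0.0467 Fy=-2.22 Fz=15.78 Fx=-12.06 MX=-1.21 T=0.04 w=0.0227 - -50
t=12.92 y=0.0476 z=0.0430 Fy=-0.80 Fz=16.59 Fx=-12.08 MX=-0.93 T=0.05 w=0.0229 - -55
t=13.00 y=0.0482 z=0.0423 Fy=2.78 Fz=5.69 Fx=-6.92 MX=-0.20 T=-0.60 w=0.0231 s -55
```

Now the return stroke, shifted slightly to relieve the side load.

```bash

python3 -m handwheel '[[-1,-0.12,-0.25,0.38,0]]' >/dev/null; python3 log.py + -50
python3 -m handwheel '[[-1,-0.08,-0.32,0.36,0]]' >/dev/null; python3 log.py + -45
python3 -m handwheel '[[-1,-0.09,-0.35,0.33,0]]' >/dev/null; python3 log.py + -40
python3 -m handwheel '[[-1,-0.10,-0.37,0.30,0]]' >/dev/null; python3 log.py + -35
python3 -m handwheel '[[-1,-0.10,-0.40,0.26,0]]' >/dev/null; python3 log.py + -30
python3 -m handwheel '[[-1,-0.11,-0.42,0.22,0]]' >/dev/null; python3 log.py + -25
python3 -m handwheel '[[-1,-0.11,-0.43,0.19,0]]' >/dev/null; python3 log.py + -20
python3 -m handwheel '[[-1,-0.11,-0.45,0.15,0]]' >/dev/null; python3 log.py + -15
python3 -m handwheel '[[-1,-0.12,-0.46,0.10,0]]' >/dev/null; python3 log.py + -10
python3 -m handwheel '[[-1,-0.12,-0.46,0.06,0]]' >/dev/null; python3 log.py + -5
python3 -m handwheel '[[-1,-0.12,-0.47,0.02,0]]' >/dev/null; python3 log.py + 0
python3 -m handwheel '[[-1,-0.12,-0.47,-0.02,0]]' >/dev/null; python3 log.py + 5
python3 -m handwheel '[[-1,-0.12,-0.46,-0.06,0]]' >/dev/null; python3 log.py + 10
python3 -m handwheel '[[-1,-0.12,-0.46,-0.10,0]]' >/dev/null; python3 log.py + 15
python3 -m handwheel '[[-1,-0.11,-0.45,-0.15,0]]' >/dev/null; python3 log.py + 20
python3 -m handwheel '[[-1,-0.11,-0.43,-0.19,0]]' >/dev/null; python3 log.py + 25
python3 -m handwheel '[[-1,-0.11,-0.42,-0.22,0]]' >/dev/null; python3 log.py + 30
cat > ana.py <<'E'
from h import *
import json
L=[json.loads(l) for l in open("log.jsonl")]
A=[];B=[];rows=[]
for d in L:
    if d["tag"][0] not in "+-" or d["t"]<9.9: continue
    s=1 if d["tag"][0]=="+" else -1
    phi=np.arctan2(-d["y"],d["z"]-.012) # patch
    Ft=d["Fy"]*np.cos(phi)+d["Fz"]*np.sin(phi)
    rows.append((s,phi,Ft,d["t"]));A.append([s,np.cos(phi),np.sin(phi)]);B.append(Ft)
A=np.array(A);B=np.array(B)
x,*_=np.linalg.lstsq(A,B,rcond=None);r=B-A@x
print("fric",x[0],"amp",np.hypot(x[1],x[2]),"peak at deg",np.degrees(np.arctan2(x[2],x[1])),"rms",r.std())
cov=np.linalg.inv(A.T@A)*r.var();print(np.sqrt(np.diag(cov)))
for a,q in zip(rows,r): print("%+d %6.1f Ft %6.2f res %5.2f"%(a[0],np.degrees(a[1]),a[2],q))
E
python3 ana.py
```

```text
t=13.08 y=0.0460 z=0.0449 Fy=7.47 Fz=-18.71 Fx=8.43 MX=1.78 T=-0.91 w=0.0233 + -50
t=13.17 y=0.0427 z=0.0481 Fy=6.42 Fz=-18.56 Fx=6.94 MX=2.03 T=-0.36 w=0.0233 + -45
t=13.25 y=0.0391 z=0.0513 Fy=7.75 Fz=-18.89 Fx=6.47 MX=1.97 T=-0.71 w=0.0229 + -40
t=13.33 y=0.0352 z=0.0542 Fy=7.64 Fz=-21.38 Fx=8.07 MX=2.16 T=-0.54 w=0.0232 + -35
t=13.42 y=0.0312 z=0.0568 Fy=8.62 Fz=-18.37 Fx=9.20 MX=2.18 T=-0.61 w=0.0227 + -30
t=13.50 y=0.0272 z=0.0591 Fy=11.58 Fz=-19.47 Fx=8.65 MX=2.68 T=-0.85 w=0.0229 + -25
t=13.58 y=0.0231 z=0.0611 Fy=9.28 Fz=-19.30 Fx=8.98 MX=2.52 T=-0.34 w=0.0230 + -20
t=13.67 y=0.0188 z=0.0627 Fy=12.08 Fz=-18.49 Fx=9.62 MX=2.72 T=-0.80 w=0.0230 + -15
t=13.75 y=0.0146 z=0.0640 Fy=14.60 Fz=-16.13 Fx=7.37 MX=3.51 T=-0.58 w=0.0228 + -10
t=13.83 y=0.0104 z=0.0649 Fy=15.91 Fz=-11.19 Fx=7.82 MX=3.55 T=-0.78 w=0.0229 + -5
t=13.92 y=0.0061 z=0.0655 Fy=16.51 Fz=-8.91 Fx=4.76 MX=3.65 T=-0.78 w=0.0234 + 0
t=14.00 y=0.0017 z=0.0658 Fy=19.18 Fz=-4.05 Fx=4.66 MX=4.27 T=-0.84 w=0.0231 + 5
t=14.08 y=-0.0027 z=0.0657 Fy=14.83 Fz=1.88 Fx=2.06 MX=3.48 T=-0.47 w=0.0231 + 10
t=14.17 y=-0.0073 z=0.0
[... 1156 characters left out ...]
 res -1.31
-1  -30.3 Ft -10.99 res  0.89
-1  -35.8 Ft -10.76 res  1.23
-1  -41.2 Ft -12.73 res -0.60
-1  -46.6 Ft -10.15 res  2.14
-1  -51.9 Ft -13.79 res -1.31
-1  -57.0 Ft -14.35 res -1.68
+1  -54.5 Ft  19.57 res  1.73
+1  -49.8 Ft  18.32 res  0.30
+1  -44.9 Ft  18.82 res  0.64
+1  -39.8 Ft  19.56 res  1.24
+1  -34.9 Ft  17.57 res -0.87
+1  -30.0 Ft  19.76 res  1.23
+1  -25.2 Ft  16.61 res -2.00
+1  -20.4 Ft  17.76 res -0.89
+1  -15.7 Ft  18.43 res -0.24
+1  -11.1 Ft  17.77 res -0.90
+1   -6.5 Ft  17.41 res -1.22
+1   -1.8 Ft  19.30 res  0.71
+1    2.9 Ft  14.91 res -3.60
+1    7.8 Ft  17.24 res -1.18
+1   12.9 Ft  16.50 res -1.79
+1   18.2 Ft  16.13 res -2.00
+1   23.8 Ft  18.15 res  0.21
```

```bash
cat > ana2.py <<'E'
from h import *
import json,sys
t0=float(sys.argv[1]);t1=float(sys.argv[2]);off=float(sys.argv[3]) # theta=phi+off deg
L=[json.loads(l) for l in open("log.jsonl")]
A=[];B=[]
for d in L:
    if d["tag"][0] not in "+-" or not t0<d["t"]<t1: continue
    s=1 if d["tag"][0]=="+" else -1
    p=np.arctan2(-d["y"],d["z"]-.012);th=p+np.radians(off)
    B.append(d["Fy"]*np.cos(p)+d["Fz"]*np.sin(p));A.append([s,s*p,s*p*p,np.cos(th),np.sin(th)])
A=np.array(A);B=np.array(B);x,*_=np.linalg.lstsq(A,B,rcond=None);r=B-A@x
C=np.linalg.inv(A.T@A)*r.var();a,b=x[3:];th0=np.degrees(np.arctan2(b,a))
J=np.array([-b,a])/(a*a+b*b);print("fric",x[:3],"amp",np.hypot(a,b),"theta0",th0,"+-",np.degrees(np.sqrt(J@C[3:,3:]@J)),"rms",r.std())
E
python3 ana2.py 9.9 15 -1; python3 ana2.py 10.6 15 -1
python3 - <<'E'
from h import *
C=cam("wrist");cv2.imwrite("pics/w6.png",C[0])
E
```

```text
fric [14.00468141  0.6523628   3.47262423] amp 3.5501184784055955 theta0 -15.01452998834137 +- 4.100063885884759 rms 0.9352471608048677
fric [13.98719956  0.64363711  3.49828968] amp 3.54182366820983 theta0 -15.225954798526443 +- 4.364699358369071 rms 0.9572475536776546
```

View pics/w6.png

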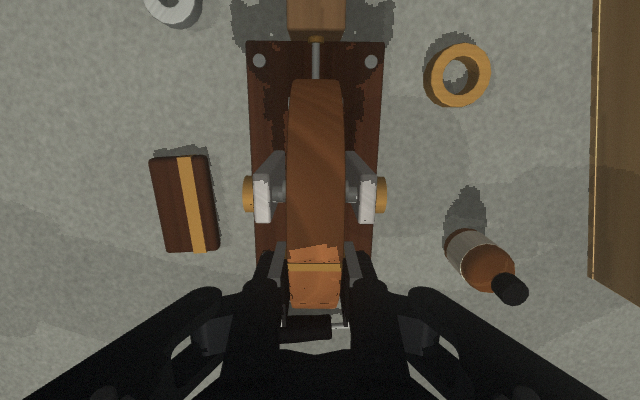

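```bash
cat > idx.py <<'E'
from h import *
import sys
C=cam("wrist");p=np.array([float(sys.argv[1]),float(sys.argv[2])])
w=-.2275;Y=np.array([-np.sin(w),np.cos(w),0]);A=np.array([.5668,-.0481,.1])
g=np.radians(np.arange(-180,180,.5));P=np.array([A+.065*(np.cos(t)*np.array([0,0,1])-np.sin(t)*Y) for t in g])
e=np.linalg.norm(proj(P,C)-p,axis=1);i=np.argsort(e)[:4];print([(np.degrees(g[k]).round(1),e[k].round(1)) for k in i])
E
python3 idx.py 315 267; tail -1 log.jsonl
```

```text
[(np.float64(111.5), np.float64(0.8)), (np.float64(111.0), np.float64(0.9)), (np.float64(112.0), np.float64(1.1)), (np.float64(110.5), np.float64(1.3))]
{"t": 14.4167, "y": -0.021638805143942237, "z": 0.061103984305194176, "Fy": 10.408578768204546, "Fz": 21.39246609690297, "Fx": -5.961112813565723, "MX": 2.70716055224253, "T": -0.47346824050940145, "w": 0.023088589729866542, "tag": "+ 30"}
```

```bash
sed -i 's/np.arange(-180,180,.5)/np.arange(-100,60,.5)/' idx.py; python3 idx.py 315 267
```

```text
[(np.float64(11.5), np.float64(2.9)), (np.float64(11.0), np.float64(3.0)), (np.float64(12.0), np.float64(3.2)), (np.float64(10.5), np.float64(3.5))]
```

```bash
cat > idx2.py <<'E'
from h import *
import sys
C0=cam("wrist");pos=arm.sense()["position"]
w=-.2275;X=np.array([np.cos(w),np.sin(w),0]);Y=np.array([-np.sin(w),np.cos(w),0]);A=np.array([.5668,-.0481,.1])
g=np.radians(np.arange(-100,80,.5));P=np.array([A+.065*(np.cos(t)*np.array([0,0,1])-np.sin(t)*Y) for t in g])
for (u,v,y,z) in [(315,280,.0018,.0647),(315,279,-.0301,.0549),(315,267,-.0216,.0611)]:
    C=(0,C0[1],C0[2],C0[3]-pos+A+y*Y+z*np.array([0,0,1]))
    q=proj(P,C);e=abs(q[:,1]-v);i=[k for k in range(1,len(g)-1) if e[k]<=e[k-1] and e[k]<=e[k+1] and e[k]<3];print([(np.degrees(g[k]).round(1),q[k].round(1).tolist()) for k in i])
E
python3 idx2.py; python3 log.py s now
```

```text
[(np.float64(-3.5), [314.9, 280.4])]
[(np.float64(22.0), [315.0, 279.4])]
[(np.float64(10.0), [315.0, 266.5])]
t=14.62 y=-0.0231 z=0.0605 Fy=6.81 Fz=13.81 Fx=-3.11 MX=2.01 T=-0.08 w=0.0231 s now
```

```bash

python3 -m handwheel '[[-1,0,0,0,0],[-1,0,0,0,0]]' 100; python3 log.py s regrip
python3 -m handwheel '[[-1,0.10,0.43,0.19,0],[-1,0.10,0.45,0.15,0]]' >/dev/null; python3 log.py - 15
python3 -m handwheel '[[-1,0.11,0.46,0.10,0],[-1,0.11,0.46,0.06,0]]' >/dev/null; python3 log.py - 5
python3 -m handwheel '[[-1,0.11,0.47,0.02,0],[-1,0.11,0.47,-0.02,0]]' >/dev/null; python3 log.py - -5
python3 -m handwheel '[[-1,0.11,0.46,-0.06,0],[-1,0.11,0.46,-0.10,0]]' >/dev/null; python3 log.py - -15
python3 -m handwheel '[[-1,0.10,0.45,-0.15,0],[-1,0.10,0.43,-0.19,0]]' >/dev/null; python3 log.py - -25
python3 -m handwheel '[[-1,0.10,0.42,-0.22,0],[-1,0.09,0.40,-0.26,0]]' >/dev/null; python3 log.py - -35
python3 -m handwheel '[[-1,0.09,0.37,-0.30,0],[-1,0.08,0.35,-0.33,0]]' >/dev/null; python3 log.py - -45
python3 -m handwheel '[[-1,0.07,0.32,-0.36,0],[-1,0.06,0.29,-0.38,0]]' >/dev/null; python3 log.py - -55
python3 - <<'E'
from h import *
C=cam("wrist");cv2.imwrite("pics/w7.png",C[0])
C=cam("scene");crop(C,250,150,110,100,6,"pics/sc7.png")
E
```

```text
time_s: 14.78
position: [0.5604, -0.0704, 0.1607]
tool_rot: [2.457, 1.955, 0.008]
force: [-3.1, 7.3, 16.0]
gripper_width: 0.022
t=14.78 y=-0.0231 z=0.0607 Fy=6.41 Fz=15.98 Fx=-4.62 MX=1.97 T=-0.07 w=0.0220 s regrip
t=14.95 y=-0.0206 z=0.0617 Fy=-11.55 Fz=-6.01 Fx=5.35 MX=-2.91 T=0.23 w=0.0221 - 15
t=15.12 y=-0.0114 z=0.0635 Fy=-9.38 Fz=1.75 Fx=0.88 MX=-2.53 T=-0.08 w=0.0216 - 5
t=15.28 y=-0.0014 z=0.0642 Fy=-14.27 Fz=10.14 Fx=-2.23 MX=-2.75 T=1.00 w=0.0221 - -5
t=15.45 y=0.0084 z=0.0634 Fy=-6.44 Fz=14.54 Fx=-4.82 MX=-1.06 T=0.76 w=0.0224 - -15
t=15.62 y=0.0190 z=0.0609 Fy=-6.44 Fz=26.58 Fx=-7.69 MX=-2.42 T=-0.24 w=0.0216 - -25
t=15.78 y=0.0291 z=0.0566 Fy=0.58 Fz=25.13 Fx=-5.94 MX=-0.57 T=0.01 w=0.0217 - -35
t=15.95 y=0.0384 z=0.0508 Fy=7.93 Fz=27.30 Fx=-10.19 MX=1.19 T=0.25 w=0.0222 - -45
t=16.12 y=0.0461 z=0.0438 Fy=4.04 Fz=28.48 Fx=-6.20 MX=0.06 T=0.39 w=0.0222 - -55
```

View pics/w7.png

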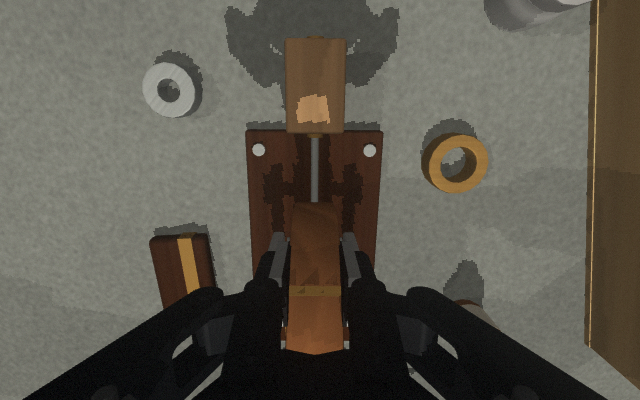

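View pics/sc7.png

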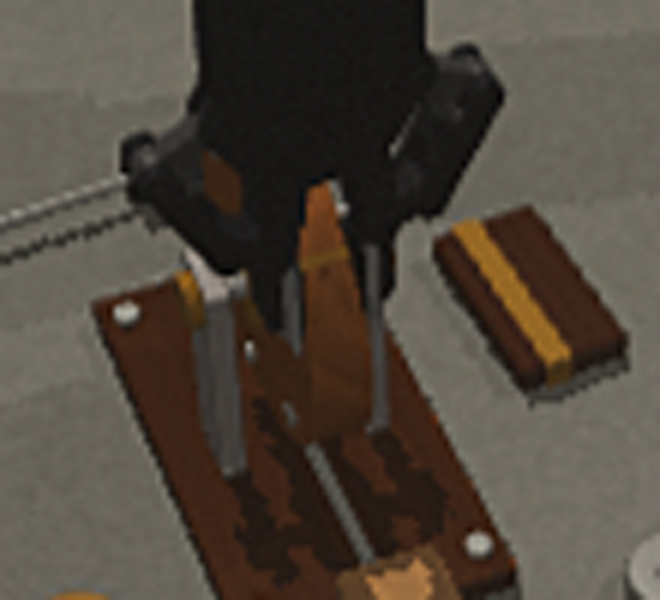

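```bash
cat > th.py <<'E'
from h import *
import sys
# args: cam u v
w=-.2275;Y=np.array([-np.sin(w),np.cos(w),0]);A=np.array([.5668,-.0481,.1])
g=np.radians(np.arange(-170,80,.5));P=np.array([A+.065*(np.cos(t)*np.array([0,0,1])-np.sin(t)*Y) for t in g])
a=sys.argv[1:]
for n,u,v in zip(a[::3],a[1::3],a[2::3]):
    C=cam(n);q=proj(P,C)
    vis=np.array([(C[3]-p)@(p-A)>0 for p in P])
    e=abs(q[:,1]-float(v));i=[k for k in range(1,len(g)-1) if vis[k] and e[k]<=e[k-1] and e[k]<=e[k+1] and e[k]<2]
    print(n,[(np.degrees(g[k]).round(1),q[k].round(1).tolist()) for k in i])
E
python3 th.py scene 303.9 192.75 wrist 315 291; python3 log.py s now
```

```text
scene [(np.float64(-43.5), [302.4, 192.8])]
wrist [(np.float64(-45.0), [316.8, 290.9])]
t=16.32 y=0.0471 z=0.0429 Fy=11.45 Fz=17.26 Fx=-3.11 MX=1.82 T=-0.15 w=0.0218 s now
```

```bash
sed -i 's/d\["z"\]-.012/d["z"]-.002/' ana2.py; python3 ana2.py 9.9 14.7 -8;python3 ana2.py 10.6 14.7 -8; python3 ana2.py 10.6 14.7 -4
```

```text
fric [13.69795124  0.32161708  2.73657268] amp 3.3605132907752906 theta0 -26.033354963841525 +- 4.712453447194618 rms 0.9102545609138504
fric [13.69508002  0.35109484  2.78077973] amp 3.3585740053658806 theta0 -25.461773555059327 +- 4.968973730786259 rms 0.9229845255642672
fric [13.69508002  0.35109484  2.78077973] amp 3.3585740053658815 theta0 -21.461773555059334 +- 4.968973730786259 rms 0.9229845255642674
```

```bash

python3 -m handwheel '[[0.2,0,0,0,0],[0.2,0,0,0,0],[0.2,0,0,0,0],[0.2,0,0,1,0],[0.2,-0.2,-0.9,2,0],[0.2,-0.5,-2,0.5,0],[0.2,-0.7,-3,0,0],[0.2,-0.4,-1.6,-0.2,0]]' 100
python3 -m handwheel '[[0.2,-0.3,-1.4,-1.3,0],[0.2,0,0,-2,0],[0.2,0,0,0,0],[0.2,0,0,0,0]]'; python3 log.py s free
python3 - <<'E'
from h import *
C=cam("wrist");cv2.imwrite("pics/w8.png",C[0])
C=cam("scene");crop(C,250,150,110,100,6,"pics/sc8.png")
E
```

```text
time_s: 16.98
position: [0.556, -0.0842, 0.1736]
tool_rot: [2.46, 1.95, -0.0]
force: [-0.6, -0.2, -0.6]
gripper_width: 0.0511
time_s: 17.32
position: [0.5526, -0.0947, 0.1392]
tool_rot: [-2.459, -1.953, 0.001]
force: [0.2, 0.7, 0.7]
gripper_width: 0.0513
t=17.32 y=-0.0486 z=0.0392 Fy=0.70 Fz=0.71 Fx=0.06 MX=0.02 T=-0.19 w=0.0513 s free
```

View pics/w8.png

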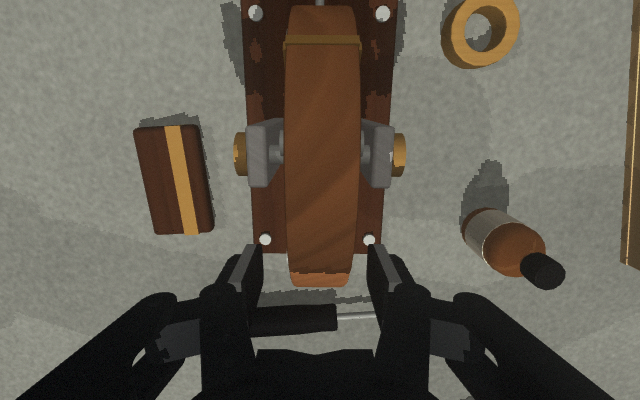

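View pics/sc8.png

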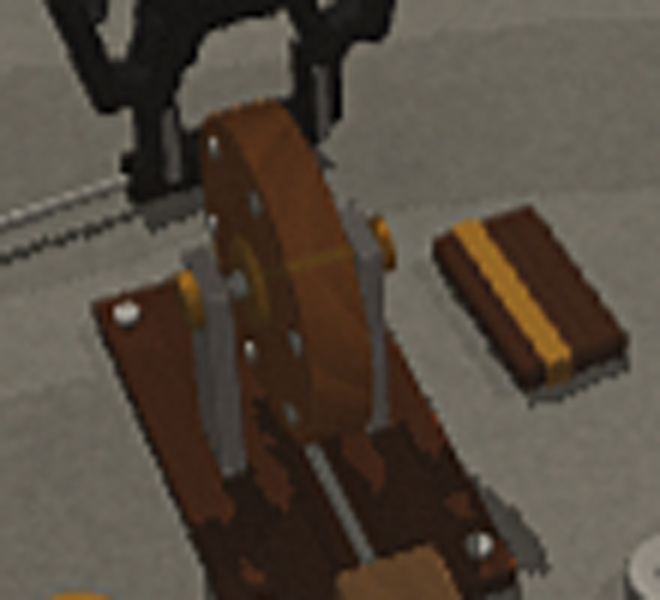

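```bash
python3 th.py scene 303.4 192.7 wrist 321 40
```

```text
scene [(np.float64(-43.5), [302.4, 192.8])]
wrist [(np.float64(-47.0), [322.2, 40.0])]
```

```bash

python3 -m handwheel '[[-1,0,0,0,0],[-1,0,0,0,0],[-1,0,0,0,0],[-1,0,0,0,0],[-1,0,0,0,0]]' 80; python3 log.py s grip
python3 -m handwheel '[[-1,0.08,0.36,0.40,0]]' >/dev/null; python3 log.py - 45
python3 -m handwheel '[[-1,0.09,0.39,0.37,0]]' >/dev/null; python3 log.py - 40
python3 -m handwheel '[[-1,0.10,0.42,0.33,0]]' >/dev/null; python3 log.py - 35
python3 -m handwheel '[[-1,0.10,0.45,0.30,0]]' >/dev/null; python3 log.py - 30
python3 -m handwheel '[[-1,0.11,0.48,0.25,0]]' >/dev/null; python3 log.py - 25
python3 -m handwheel '[[-1,0.11,0.49,0.21,0]]' >/dev/null; python3 log.py - 20
python3 -m handwheel '[[-1,0.12,0.51,0.16,0]]' >/dev/null; python3 log.py - 15
python3 -m handwheel '[[-1,0.12,0.52,0.12,0]]' >/dev/null; python3 log.py - 10
python3 -m handwheel '[[-1,0.12,0.53,0.07,0]]' >/dev/null; python3 log.py - 5
python3 -m handwheel '[[-1,0.12,0.53,0.02,0]]' >/dev/null; python3 log.py - 0
python3 - <<'E'
from h import *
C=cam("wrist");cv2.imwrite("pics/w9.png",C[0])
C=cam("scene");crop(C,250,150,110,100,6,"pics/sc9.png")
E
```

```text
time_s: 17.93
position: [0.5545, -0.0947, 0.1403]
tool_rot: [2.458, 1.953, 0.004]
force: [5.3, -0.4, 1.8]
gripper_width: 0.023
t=17.93 y=-0.0482 z=0.0403 Fy=0.82 Fz=1.83 Fx=5.30 MX=0.08 T=-0.21 w=0.0230 s grip
t=18.02 y=-0.0461 z=0.0429 Fy=-3.07 Fz=-16.73 Fx=14.12 MX=-1.19 T=0.33 w=0.0227 - 45
t=18.10 y=-0.0426 z=0.0465 Fy=-4.13 Fz=-11.76 Fx=12.38 MX=-1.18 T=0.34 w=0.0226 - 40
t=18.18 y=-0.0388 z=0.0498 Fy=-6.51 Fz=-14.46 Fx=11.87 MX=-1.95 T=0.24 w=0.0226 - 35
t=18.27 y=-0.0347 z=0.0528 Fy=-6.75 Fz=-12.75 Fx=13.52 MX=-2.10 T=0.05 w=0.0226 - 30
t=18.35 y=-0.0303 z=0.0554 Fy=-11.54 Fz=-11.14 Fx=11.66 MX=-2.90 T=0.38 w=0.0228 - 25
t=18.43 y=-0.0257 z=0.0577 Fy=-8.47 Fz=-8.04 Fx=10.65 MX=-2.21 T=0.18 w=0.0224 - 20
t=18.52 y=-0.0210 z=0.0595 Fy=-16.87 Fz=-4.59 Fx=9.35 MX=-4.71 T=-0.24 w=0.0225 - 15
t=18.60 y=-0.0160 z=0.0609 Fy=-15.32 Fz=-2.13 Fx=6.79 MX=-4.12 T=-0.09 w=0.0225 - 10
t=18.68 y=-0.0108 z=0.0619 Fy=-10.43 Fz=0.97 Fx=4.76 MX=-2.94 T=-0.22 w=0.0224 - 5
t=18.77 y=-0.0054 z=0.0624 Fy=-14.11 Fz=6.06 Fx=3.65 MX=-3.28 T=0.39 w=0.0225 - 0
```

View pics/sc9.png

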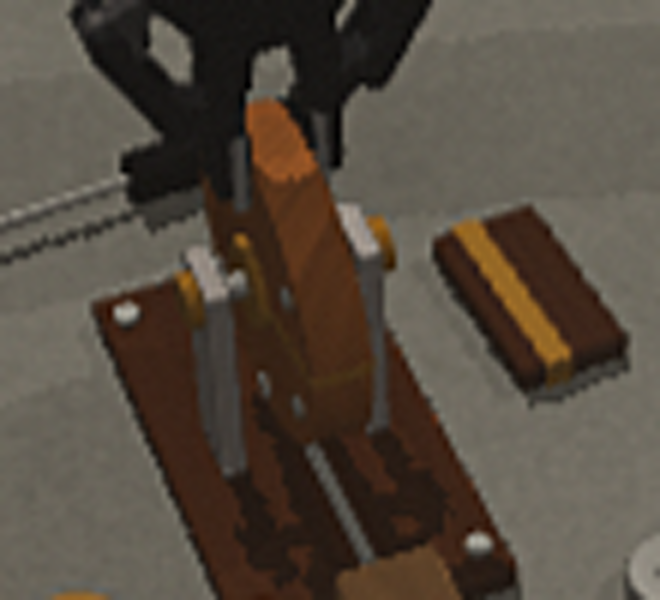

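```bash
python3 th.py scene 305.9 212.6; python3 log.py s now
```

```text
scene [(np.float64(-85.5), [306.5, 212.6])]
t=18.92 y=-0.0039 z=0.0625 Fy=-9.52 Fz=3.77 Fx=4.43 MX=-2.79 T=-0.30 w=0.0224 s now
```

```bash

python3 -m handwheel '[[-1,0.12,0.53,-0.02,0]]' >/dev/null; python3 log.py - -5
python3 -m handwheel '[[-1,0.12,0.53,-0.07,0]]' >/dev/null; python3 log.py - -10
python3 -m handwheel '[[-1,0.12,0.52,-0.12,0]]' >/dev/null; python3 log.py - -15
python3 -m handwheel '[[-1,0.12,0.51,-0.16,0]]' >/dev/null; python3 log.py - -20
python3 -m handwheel '[[-1,0.11,0.49,-0.21,0]]' >/dev/null; python3 log.py - -25
python3 -m handwheel '[[-1,0.11,0.48,-0.25,0]]' >/dev/null; python3 log.py - -30
python3 -m handwheel '[[-1,0.10,0.45,-0.30,0]]' >/dev/null; python3 log.py - -35
python3 -m handwheel '[[-1,0.10,0.42,-0.33,0]]' >/dev/null; python3 log.py - -40
python3 -m handwheel '[[-1,0.09,0.39,-0.37,0]]' >/dev/null; python3 log.py - -45
python3 - <<'E'
from h import *
C=cam("scene");crop(C,250,150,110,100,6,"pics/sc10.png")
E
python3 log.py s now
```

```text
t=19.00 y=-0.0007 z=0.0625 Fy=-18.85 Fz=10.49 Fx=2.64 MX=-4.89 T=0.05 w=0.0224 - -5
t=19.08 y=0.0053 z=0.0622 Fy=-13.19 Fz=10.85 Fx=1.25 MX=-3.37 T=0.14 w=0.0224 - -10
t=19.17 y=0.0113 z=0.0613 Fy=-11.77 Fz=13.93 Fx=0.84 MX=-3.34 T=-0.11 w=0.0226 - -15
t=19.25 y=0.0169 z=0.0599 Fy=-16.65 Fz=17.91 Fx=-0.02 MX=-4.46 T=0.17 w=0.0225 - -20
t=19.33 y=0.0224 z=0.0580 Fy=-10.90 Fz=15.17 Fx=-1.46 MX=-2.54 T=0.61 w=0.0223 - -25
t=19.42 y=0.0277 z=0.0557 Fy=-7.11 Fz=16.69 Fx=-0.12 MX=-2.57 T=-0.29 w=0.0221 - -30
t=19.50 y=0.0327 z=0.0529 Fy=-12.76 Fz=22.25 Fx=-1.64 MX=-3.81 T=0.14 w=0.0228 - -35
t=19.58 y=0.0376 z=0.0497 Fy=-8.72 Fz=19.21 Fx=-0.99 MX=-2.19 T=0.71 w=0.0223 - -40
t=19.67 y=0.0423 z=0.0461 Fy=-9.88 Fz=21.66 Fx=-0.72 MX=-2.28 T=1.07 w=0.0226 - -45
t=19.72 y=0.0431 z=0.0454 Fy=-3.42 Fz=14.81 Fx=2.31 MX=-1.72 T=-0.25 w=0.0224 s now
```

View pics/sc10.png

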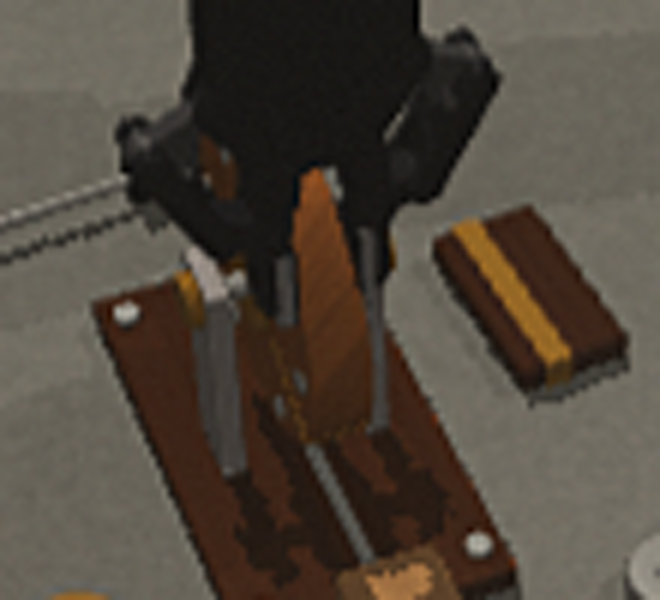

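```bash
python3 th.py scene 305.9 222.4
python3 -m handwheel '[[-1,-0.09,-0.39,0.37,0]]' >/dev/null; python3 log.py + -40
python3 -m handwheel '[[-1,-0.10,-0.42,0.33,0]]' >/dev/null; python3 log.py + -35
python3 -m handwheel '[[-1,-0.10,-0.45,0.30,0]]' >/dev/null; python3 log.py + -30
python3 -m handwheel '[[-1,-0.11,-0.48,0.25,0]]' >/dev/null; python3 log.py + -25
python3 -m handwheel '[[-1,-0.11,-0.49,0.21,0]]' >/dev/null; python3 log.py + -20
python3 -m handwheel '[[-1,-0.12,-0.51,0.16,0]]' >/dev/null; python3 log.py + -15
python3 -m handwheel '[[-1,-0.12,-0.52,0.12,0]]' >/dev/null; python3 log.py + -10
python3 -m handwheel '[[-1,-0.12,-0.53,0.07,0]]' >/dev/null; python3 log.py + -5
python3 -m handwheel '[[-1,-0.12,-0.53,0.02,0]]' >/dev/null; python3 log.py + 0
python3 -m handwheel '[[-1,-0.12,-0.53,-0.02,0]]' >/dev/null; python3 log.py + 5
python3 -m handwheel '[[-1,-0.12,-0.53,-0.07,0]]' >/dev/null; python3 log.py + 10
python3 -m handwheel '[[-1,-0.12,-0.52,-0.12,0]]' >/dev/null; python3 log.py + 15
python3 -m handwheel '[[-1,-0.12,-0.51,-0.16,0]]' >/dev/null; python3 log.py + 20
python3 -m handwheel '[[-1,-0.11,-0.49,-0.21,0]]' >/dev/null; python3 log.py + 25
python3 -m handwheel '[[-1,-0.11,-0.48,-0.25,0]]' >/dev/null; python3 log.py + 30
python3 -m handwheel '[[-1,-0.10,-0.45,-0.30,0]]' >/dev/null; python3 log.py + 35
python3 - <<'E'
from h import *
C=cam("scene");crop(C,250,150,110,100,6,"pics/sc11.png")
E
python3 log.py s now
python3 ana2.py 17.9 30 -90
```

```text
scene []
t=19.85 y=0.0408 z=0.0476 Fy=7.26 Fz=-19.70 Fx=16.37 MX=2.47 T=-0.13 w=0.0223 + -40
t=19.93 y=0.0372 z=0.0505 Fy=6.11 Fz=-17.03 Fx=17.13 MX=2.15 T=-0.02 w=0.0225 + -35
t=20.02 y=0.0331 z=0.0533 Fy=6.89 Fz=-16.98 Fx=16.10 MX=2.31 T=0.01 w=0.0224 + -30
t=20.10 y=0.0286 z=0.0558 Fy=10.36 Fz=-17.11 Fx=16.62 MX=2.95 T=-0.19 w=0.0224 + -25
t=20.18 y=0.0240 z=0.0580 Fy=11.54 Fz=-17.73 Fx=16.33 MX=3.14 T=-0.27 w=0.0225 + -20
t=20.27 y=0.0193 z=0.0597 Fy=11.94 Fz=-15.38 Fx=15.39 MX=3.06 T=-0.34 w=0.0226 + -15
t=20.35 y=0.0146 z=0.0611 Fy=17.59 Fz=-16.43 Fx=15.76 MX=4.53 T=-0.30 w=0.0223 + -10
t=20.43 y=0.0098 z=0.0620 Fy=17.49 Fz=-9.99 Fx=14.67 MX=3.76 T=-0.92 w=0.0228 + -5
t=20.52 y=0.0049 z=0.0626 Fy=18.00 Fz=-6.54 Fx=12.53 MX=3.88 T=-0.88 w=0.0226 + 0
t=20.60 y=0.0001 z=0.0628 Fy=17.13 Fz=-2.44 Fx=8.67 MX=4.42 T=-0.08 w=0.0223 + 5
t=20.68 y=-0.0049 z=0.0626 Fy=17.36 Fz=2.78 Fx=5.75 MX=4.35 T=-0.22 w=0.0225 + 10
t=20.77 y=-0.0102 z=0.0618 Fy=17.09 Fz=9.98 Fx=2.19 MX=4.25 T=-0.33 w=0.0226 + 15
t=20.85 y=-0.0155 z=0.0607 Fy=14.53 Fz=13.43 Fx=1.23 MX=4.03 T=0.03 w=0.0225 + 20
t=20.93 y=-0.0210 z=0.0589 Fy=12.45 Fz=15.52 Fx=-2.95 MX=2.83 T=-0.72 w=0.0227 + 25
t=21.02 y=-0.0261 z=0.0567 Fy=17.44 Fz=19.49 Fx=-3.53 MX=3.99 T=-0.99 w=0.0223 + 30
t=21.10 y=-0.0314 z=0.0538 Fy=8.00 Fz=20.11 Fx=-2.98 MX=2.06 T=-0.61 w=0.0224 + 35
t=21.15 y=-0.0329 z=0.0530 Fy=12.71 Fz=18.90 Fx=-0.27 MX=3.60 T=-0.24 w=0.0224 s now
fric [16.55726648 -1.2329508   2.49646348] amp 4.1929396311546405 theta0 -19.438730815688633 +- 6.9294757768730095 rms 2.3339762269611124
```

View pics/sc11.png

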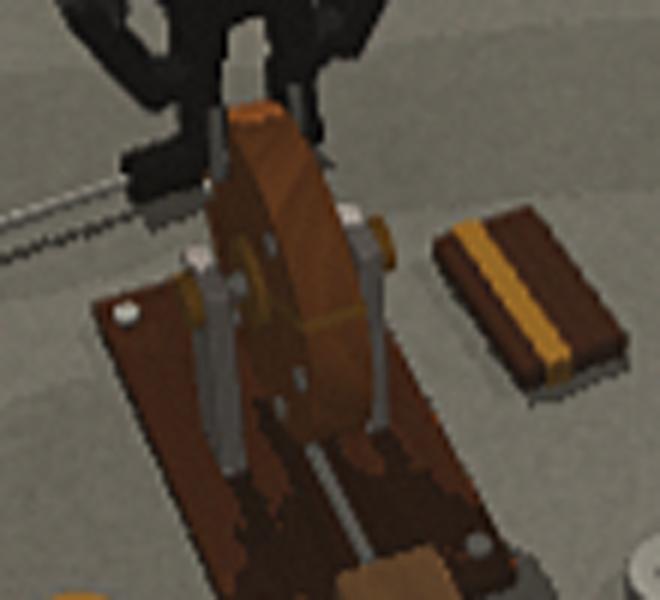

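```bash
sed -i 's/e\[k\]<2\]/e[k]<6]/' th.py; python3 th.py scene 305.4 203.25 scene 305.9 222.4; for o in -90 -94 -98; do python3 ana2.py 17.9 30 $o; done
```

```text
scene [(np.float64(-64.5), [305.1, 203.4])]
scene []
fric [16.55726648 -1.2329508   2.49646348] amp 4.1929396311546405 theta0 -19.438730815688633 +- 6.9294757768730095 rms 2.3339762269611124
fric [16.55726648 -1.2329508   2.49646348] amp 4.192939631154645 theta0 -23.43873081568865 +- 6.929475776873007 rms 2.3339762269611124
fric [16.55726648 -1.2329508   2.49646348] amp 4.192939631154641 theta0 -27.438730815688643 +- 6.92947577687301 rms 2.3339762269611124
```

```bash
sed -e 's/th=p+np/th=.83*p+np/' ana2.py > ana3.py; python3 ana3.py 9.9 14.7 -6; python3 ana3.py 17.9 30 -91
python3 - <<'E'
# joint fit, gravity shared, friction terms per set
import json,numpy as np
L=[json.loads(l) for l in open("log.jsonl")];A=[];B=[];W=[]
for d in L:
    if d["tag"][0] not in "+-" : continue
    s=1 if d["tag"][0]=="+" else -1
    p=np.arctan2(-d["y"],d["z"]-.002)
    if 9.9<d["t"]<14.7:k,off,w=0,-6,1
    elif d["t"]>17.9:k,off,w=1,-91,.45
    else:continue
    th=.83*p+np.radians(off);f=[0]*6
    f[3*k:3*k+3]=[s,s*p,s*p*p]
    A.append(w*np.array(f+[np.cos(th),np.sin(th)]));B.append(w*(d["Fy"]*np.cos(p)+d["Fz"]*np.sin(p)))
A=np.array(A);B=np.array(B);x,*_=np.linalg.lstsq(A,B,rcond=None);r=B-A@x
C=np.linalg.inv(A.T@A)*r.var();a,b=x[6:];J=np.array([-b,a])/(a*a+b*b)
print(x.round(2),np.hypot(a,b),np.degrees(np.arctan2(b,a)),np.degrees(np.sqrt(J@C[6:,6:]@J)))
E
```

```text
fric [13.7033864   0.31614454  2.74330033] amp 3.3169777285033106 theta0 -27.71315186593503 +- 5.479923010219028 rms 0.9096804478240743
fric [16.5446685  -1.18303991  2.62903011] amp 4.907747061400154 theta0 -17.037280930748665 +- 5.8372658112847216 rms 2.3364368867628102
[13.7   0.32  2.75 16.59 -1.55  1.82  2.98 -1.43] 3.3051524529497742 -25.67847728031304 4.546007863826652
```

```bash

python3 -m handwheel '[[-1,0.10,0.45,0.30,0],[-1,0.11,0.48,0.25,0],[-1,0.11,0.49,0.21,0],[-1,0.12,0.51,0.16,0],[-1,0.12,0.52,0.12,0],[-1,0.12,0.53,0.07,0],[-1,0.12,0.53,0.02,0],[-1,0.12,0.53,-0.02,0]]'
python3 -m handwheel '[[-1,0.12,0.53,-0.07,0],[-1,0.12,0.52,-0.12,0],[-1,0.12,0.51,-0.16,0],[-1,0.11,0.49,-0.21,0],[-1,0,0,0,0]]'
python3 log.py s now
python3 - <<'E'
from h import *
C=cam("scene");crop(C,250,150,110,100,6,"pics/sc12.png")
E
```

```text
time_s: 21.92
position: [0.5657, -0.048, 0.1623]
tool_rot: [2.459, 1.945, -0.005]
force: [-0.7, -19.6, 9.0]
gripper_width: 0.0228
time_s: 22.33
position: [0.5712, -0.0248, 0.1575]
tool_rot: [2.458, 1.948, 0.0]
force: [2.1, -7.9, 8.7]
gripper_width: 0.0225
t=22.33 y=0.0237 z=0.0575 Fy=-7.18 Fz=8.73 Fx=3.80 MX=-2.03 T=0.03 w=0.0225 s now
```

View pics/sc12.png

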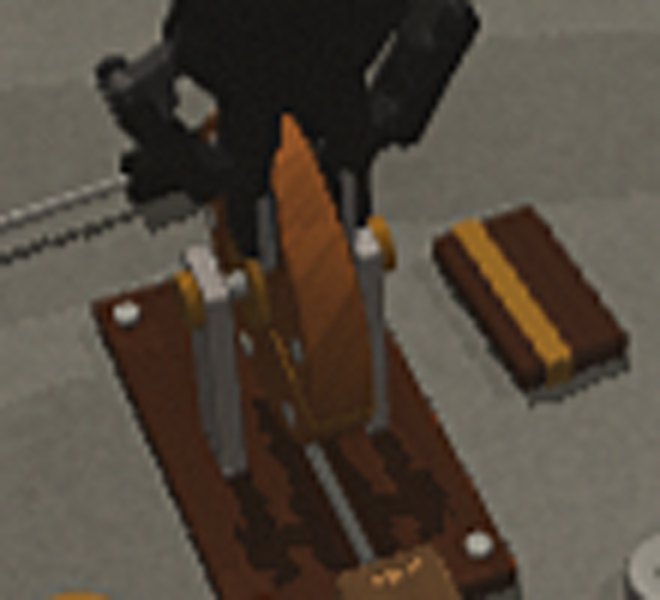

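```bash
python3 th.py scene 305.9 220.2 
python3 - <<'E'
from h import *
w=-.2275;Y=np.array([-np.sin(w),np.cos(w),0]);A=np.array([.5668,-.0481,.1]);C=cam("scene")
for t in range(-80,-145,-5):
    a=np.radians(t);print(t,proj(A+.065*(np.cos(a)*np.array([0,0,1])-np.sin(a)*Y),C)[0].round(1))
E
```

```text
scene [(np.float64(-112.0), [306.3, 220.2])]
-80 [306.3 210.4]
-85 [306.5 212.4]
-90 [306.6 214.2]
-95 [306.7 215.9]
-100 [306.7 217.4]
-105 [306.5 218.7]
-110 [306.4 219.8]
-115 [306.1 220.7]
-120 [305.8 221.4]
-125 [305.3 221.9]
-130 [304.9 222.2]
-135 [304.4 222.2]
-140 [303.8 222.1]
```

```bash

python3 -m handwheel '[[0.2,0,0,0,0],[0.2,0,0,0,0],[0.2,0,0,0,0],[0.2,-0.27,-1.2,0.6,0],[0.2,-0.27,-1.15,0,0],[0.2,0,0,0,0],[0.2,0,0,0,0]]' 40
python3 log.py s free
python3 -m handwheel '[[-1,0,0,0,0],[-1,0,0,0,0],[-1,0,0,0,0],[-1,0,0,0,0],[-1,0,0,0,0]]' 40
python3 log.py s grip
```

```text
time_s: 23.07
position: [0.5641, -0.0464, 0.1614]
tool_rot: [-2.461, -1.952, 0.001]
force: [0.2, 0.3, 0.3]
gripper_width: 0.0511
t=23.07 y=0.0010 z=0.0614 Fy=0.34 Fz=0.34 Fx=0.08 MX=0.04 T=-0.05 w=0.0511 s free
time_s: 23.48
position: [0.5662, -0.0454, 0.1622]
tool_rot: [2.458, 1.953, 0.006]
force: [9.9, -0.4, -3.1]
gripper_width: 0.023
t=23.48 y=0.0025 z=0.0622 Fy=1.86 Fz=-3.13 Fx=9.76 MX=0.26 T=-0.23 w=0.0230 s grip
```

```bash

python3 -m handwheel '[[-1,0.08,-0.02,0,0],[-1,0,0,0,0]]' 40 >/dev/null
python3 -m handwheel '[[-1,-0.12,-0.53,-0.02,0],[-1,-0.12,-0.53,-0.07,0]]' >/dev/null; python3 log.py + 10
python3 -m handwheel '[[-1,-0.12,-0.52,-0.12,0]]' >/dev/null; python3 log.py + 15
python3 -m handwheel '[[-1,-0.12,-0.51,-0.16,0]]' >/dev/null; python3 log.py + 20
python3 -m handwheel '[[-1,-0.11,-0.49,-0.21,0]]' >/dev/null; python3 log.py + 25
python3 -m handwheel '[[-1,0.11,0.49,0.21,0]]' >/dev/null; python3 log.py x turn
python3 -m handwheel '[[-1,0.12,0.51,0.16,0]]' >/dev/null; python3 log.py - 15
python3 -m handwheel '[[-1,0.12,0.52,0.12,0]]' >/dev/null; python3 log.py - 10
python3 -m handwheel '[[-1,0.12,0.53,0.07,0]]' >/dev/null; python3 log.py - 5
python3 -m handwheel '[[-1,0.12,0.53,0.02,0]]' >/dev/null; python3 log.py - 0
python3 -m handwheel '[[-1,0.12,0.53,-0.02,0]]' >/dev/null; python3 log.py - -5
python3 -m handwheel '[[-1,0.12,0.53,-0.07,0]]' >/dev/null; python3 log.py - -10
python3 -m handwheel '[[-1,0.12,0.52,-0.12,0]]' >/dev/null; python3 log.py - -15
python3 -m handwheel '[[-1,0.12,0.51,-0.16,0]]' >/dev/null; python3 log.py - -20
python3 -m handwheel '[[-1,0.11,0.49,-0.21,0]]' >/dev/null; python3 log.py - -25
python3 -m handwheel '[[-1,-0.11,-0.49,0.21,0]]' >/dev/null; python3 log.py x turn
python3 -m handwheel '[[-1,-0.12,-0.51,0.16,0]]' >/dev/null; python3 log.py + -15
python3 -m handwheel '[[-1,-0.12,-0.52,0.12,0]]' >/dev/null; python3 log.py + -10
python3 -m handwheel '[[-1,-0.12,-0.53,0.07,0]]' >/dev/null; python3 log.py + -5
python3 -m handwheel '[[-1,-0.12,-0.53,0.02,0]]' >/dev/null; python3 log.py + 0
python3 -m handwheel '[[-1,-0.12,-0.53,-0.02,0]]' >/dev/null; python3 log.py + 5
python3 -m handwheel '[[-1,-0.12,-0.53,-0.07,0]]' >/dev/null; python3 log.py + 10
python3 -m handwheel '[[-1,-0.12,-0.52,-0.12,0]]' >/dev/null; python3 log.py + 15
python3 -m handwheel '[[-1,-0.12,-0.51,-0.16,0]]' >/dev/null; python3 log.py + 20
python3 -m handwheel '[[-1,-0.11,-0.49,-0.21,0]]' >/dev/null; python3 log.py + 25
python3 - <<'E'
from h import *
C=cam("scene");crop(C,250,150,110,100,6,"pics/sc13.png")
E
```

```text
t=23.82 y=-0.0038 z=0.0620 Fy=16.76 Fz=2.67 Fx=4.66 MX=3.69 T=-0.71 w=0.0234 + 10
t=23.90 y=-0.0087 z=0.0613 Fy=15.61 Fz=9.57 Fx=0.91 MX=3.67 T=-0.49 w=0.0235 + 15
t=23.98 y=-0.0140 z=0.0601 Fy=12.94 Fz=11.75 Fx=0.45 MX=3.22 T=-0.30 w=0.0232 + 20
t=24.07 y=-0.0193 z=0.0583 Fy=12.28 Fz=15.34 Fx=-3.55 MX=2.95 T=-0.52 w=0.0235 + 25
t=24.15 y=-0.0189 z=0.0585 Fy=-6.41 Fz=-12.84 Fx=10.52 MX=-1.79 T=0.11 w=0.0236 x turn
t=24.23 y=-0.0164 z=0.0593 Fy=-10.20 Fz=-7.09 Fx=8.20 MX=-2.49 T=0.27 w=0.0228 - 15
t=24.32 y=-0.0123 z=0.0604 Fy=-12.21 Fz=-4.93 Fx=7.48 MX=-2.86 T=0.38 w=0.0232 - 10
t=24.40 y=-0.0072 z=0.0612 Fy=-12.36 Fz=-2.97 Fx=7.17 MX=-2.91 T=0.34 w=0.0234 - 5
t=24.48 y=-0.0019 z=0.0617 Fy=-14.04 Fz=0.57 Fx=5.05 MX=-3.21 T=0.46 w=0.0232 - 0
t=24.57 y=0.0034 z=0.0616 Fy=-11.82 Fz=0.98 Fx=5.15 MX=-3.19 T=-0.10 w=0.0232 - -5
t=24.65 y=0.0088 z=0.0611 Fy=-13.00 Fz=2.88 Fx=3.91 MX=-3.23 T=0.19 w=0.0234 - -10
t=24.73 y=0.0143 z=0.0601 Fy=-13.10 Fz=5.56 Fx=2.64 MX=-3.17 T=0.32 w=0.0234 - -15
t=24.82 y=0.0197 z=0.0586 Fy=-12.44 Fz=6.74 Fx=2.64 MX=-3.09 T=0.26 w=0.0229 - -20
t=24.90 y=0.0249 
[... 197 characters left out ...]
x=15.11 MX=2.44 T=-0.43 w=0.0233 + -15
t=25.15 y=0.0155 z=0.0604 Fy=11.11 Fz=-13.38 Fx=12.34 MX=2.87 T=-0.23 w=0.0231 + -10
t=25.23 y=0.0109 z=0.0615 Fy=12.34 Fz=-8.70 Fx=12.11 MX=3.02 T=-0.30 w=0.0232 + -5
t=25.32 y=0.0062 z=0.0621 Fy=14.21 Fz=-4.79 Fx=7.16 MX=3.67 T=-0.09 w=0.0234 + 0
t=25.40 y=0.0013 z=0.0624 Fy=13.47 Fz=-1.41 Fx=7.40 MX=3.46 T=-0.08 w=0.0232 + 5
t=25.48 y=-0.0037 z=0.0622 Fy=16.34 Fz=5.17 Fx=4.01 MX=3.69 T=-0.61 w=0.0229 + 10
t=25.57 y=-0.0088 z=0.0614 Fy=15.58 Fz=9.75 Fx=2.11 MX=3.33 T=-0.83 w=0.0230 + 15
t=25.65 y=-0.0141 z=0.0601 Fy=13.45 Fz=12.62 Fx=-0.23 MX=3.26 T=-0.41 w=0.0234 + 20
t=25.73 y=-0.0194 z=0.0583 Fy=10.96 Fz=16.03 Fx=-2.58 MX=2.96 T=-0.19 w=0.0233 + 25
```

View pics/sc13.png

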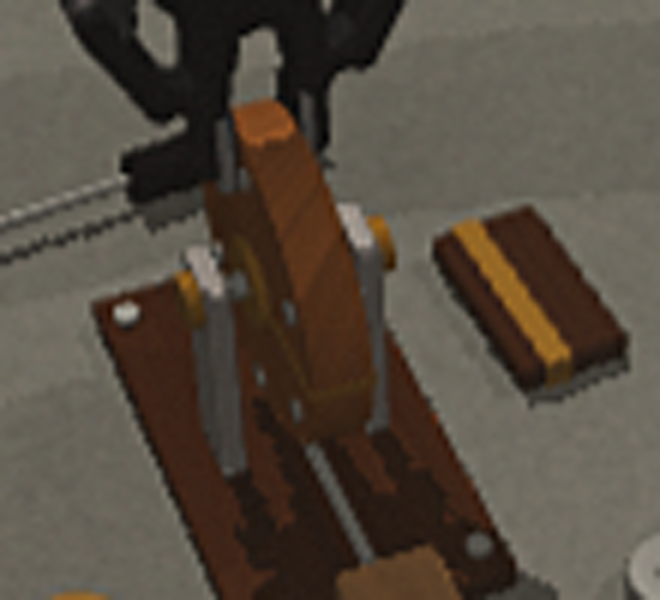

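```bash

python3 -m handwheel '[[-1,0.11,0.49,0.21,0]]' >/dev/null; python3 log.py x turn
python3 -m handwheel '[[-1,0.12,0.51,0.16,0]]' >/dev/null; python3 log.py - 15
python3 -m handwheel '[[-1,0.12,0.52,0.12,0]]' >/dev/null; python3 log.py - 10
python3 -m handwheel '[[-1,0.12,0.53,0.07,0]]' >/dev/null; python3 log.py - 5
python3 -m handwheel '[[-1,0.12,0.53,0.02,0]]' >/dev/null; python3 log.py - 0
python3 -m handwheel '[[-1,0.12,0.53,-0.02,0]]' >/dev/null; python3 log.py - -5
python3 -m handwheel '[[-1,0.12,0.53,-0.07,0]]' >/dev/null; python3 log.py - -10
python3 -m handwheel '[[-1,0.12,0.52,-0.12,0]]' >/dev/null; python3 log.py - -15
python3 -m handwheel '[[-1,0.12,0.51,-0.16,0]]' >/dev/null; python3 log.py - -20
python3 -m handwheel '[[-1,0.11,0.49,-0.21,0]]' >/dev/null; python3 log.py - -25
python3 -m handwheel '[[-1,0.11,0.48,-0.25,0]]' >/dev/null; python3 log.py - -30
python3 -m handwheel '[[-1,0.10,0.45,-0.30,0]]' >/dev/null; python3 log.py - -35
python3 -m handwheel '[[-1,0.10,0.42,-0.33,0]]' >/dev/null; python3 log.py - -40
python3 -m handwheel '[[-1,-0.10,-0.42,0.33,0]]' >/dev/null; python3 log.py x turn
python3 -m handwheel '[[-1,-0.10,-0.45,0.30,0]]' >/dev/null; python3 log.py + -30
python3 -m handwheel '[[-1,-0.11,-0.48,0.25,0]]' >/dev/null; python3 log.py + -25
python3 -m handwheel '[[-1,-0.11,-0.49,0.21,0]]' >/dev/null; python3 log.py + -20
python3 -m handwheel '[[-1,-0.12,-0.51,0.16,0]]' >/dev/null; python3 log.py + -15
python3 -m handwheel '[[-1,-0.12,-0.52,0.12,0]]' >/dev/null; python3 log.py + -10
python3 -m handwheel '[[-1,-0.12,-0.53,0.07,0]]' >/dev/null; python3 log.py + -5
python3 -m handwheel '[[-1,-0.12,-0.53,0.02,0]]' >/dev/null; python3 log.py + 0
cat > joint.py <<'E'
import json,numpy as np
def run(sets,dz=.002,dy=0.,sc=.85,pr=True):
    L=[json.loads(l) for l in open("log.jsonl")];A=[];B=[];W=[];K=[]
    n=len(sets)
    for d in L:
        if d["tag"][0] not in "+-":continue
        s=1 if d["tag"][0]=="+" else -1
        p=np.arctan2(-(d["y"]-dy),d["z"]-dz)
        for k,(t0,t1,off,w) in enumerate(sets):
            if t0<d["t"]<t1:
                th=sc*p+np.radians(off);f=np.zeros(3*n);f[3*k:3*k+3]=[s,s*p,s*p*p]
                A.append(w*np.r_[f,np.cos(th),np.sin(th)]);B.append(w*(d["Fy"]*np.cos(p)+d["Fz"]*np.sin(p)))
    A=np.array(A);B=np.array(B);x,*_=np.linalg.lstsq(A,B,rcond=None);r=B-A@x
    C=np.linalg.inv(A.T@A)*r.var();a,b=x[-2:];J=np.array([-b,a])/(a*a+b*b)
    print(dz,dy,sc,"amp %.2f th0 %.1f +- %.1f rms %.2f"%(np.hypot(a,b),np.degrees(np.arctan2(b,a)),np.degrees(np.sqrt(J@C[-2:,-2:]@J)),r.std()))
S1=(9.9,14.7,-6,1);S2=(17.9,21.2,-91,.45);S3=(23.5,40,-110,1)
for s in ([S1],[S2],[S3],[S1,S3],[S1,S2,S3]): run(s)
for dy in(-.002,.002): run([S1,S2,S3],dy=dy); run([S3],dy=dy); run([S1],dy=dy)
run([S1,S2,S3],dz=.008)
E
python3 joint.py
```

```text
t=25.87 y=-0.0193 z=0.0584 Fy=-6.36 Fz=-12.10 Fx=12.99 MX=-1.81 T=0.07 w=0.0231 x turn
t=25.95 y=-0.0168 z=0.0592 Fy=-9.01 Fz=-7.20 Fx=8.94 MX=-2.48 T=-0.02 w=0.0234 - 15
t=26.03 y=-0.0124 z=0.0604 Fy=-11.41 Fz=-4.28 Fx=7.20 MX=-2.79 T=0.23 w=0.0228 - 10
t=26.12 y=-0.0074 z=0.0612 Fy=-12.81 Fz=-1.72 Fx=6.90 MX=-3.17 T=0.19 w=0.0234 - 5
t=26.20 y=-0.0021 z=0.0616 Fy=-11.63 Fz=0.33 Fx=5.62 MX=-3.14 T=-0.10 w=0.0233 - 0
t=26.28 y=0.0033 z=0.0616 Fy=-12.64 Fz=1.37 Fx=5.25 MX=-3.16 T=0.16 w=0.0237 - -5
t=26.37 y=0.0087 z=0.0611 Fy=-12.99 Fz=2.73 Fx=4.26 MX=-3.22 T=0.20 w=0.0230 - -10
t=26.45 y=0.0142 z=0.0601 Fy=-12.41 Fz=5.59 Fx=4.01 MX=-3.13 T=0.18 w=0.0232 - -15
t=26.53 y=0.0195 z=0.0586 Fy=-12.49 Fz=7.26 Fx=3.90 MX=-3.11 T=0.26 w=0.0232 - -20
t=26.62 y=0.0247 z=0.0567 Fy=-12.61 Fz=8.63 Fx=1.83 MX=-2.93 T=0.52 w=0.0229 - -25
t=26.70 y=0.0298 z=0.0542 Fy=-12.27 Fz=9.15 Fx=2.09 MX=-3.03 T=0.37 w=0.0231 - -30
t=26.78 y=0.0347 z=0.0515 Fy=-11.41 Fz=11.58 Fx=1.90 MX=-2.80 T=0.47 w=0.0232 - -35
t=26.87 y=0.0392 z=0.0482 Fy=-10.18 Fz=12.02 Fx=1.94 MX=-2.86 T=0.13 w=0.0232 - -40
t=26.95 y=0.03
[... 569 characters left out ...]
+ -5
t=27.53 y=0.0064 z=0.0626 Fy=14.11 Fz=-1.07 Fx=7.40 MX=3.38 T=-0.34 w=0.0236 + 0
0.002 0.0 0.85 amp 3.32 th0 -27.2 +- 5.4 rms 0.91
0.002 0.0 0.85 amp 4.81 th0 -17.4 +- 6.0 rms 1.05
0.002 0.0 0.85 amp 4.66 th0 -35.8 +- 1.7 rms 0.70
0.002 0.0 0.85 amp 3.63 th0 -36.9 +- 1.9 rms 0.86
0.002 0.0 0.85 amp 3.57 th0 -35.5 +- 2.0 rms 0.94
0.002 -0.002 0.85 amp 3.57 th0 -37.1 +- 2.0 rms 0.95
0.002 -0.002 0.85 amp 4.36 th0 -38.2 +- 1.9 rms 0.69
0.002 -0.002 0.85 amp 3.37 th0 -30.1 +- 5.5 rms 0.95
0.002 0.002 0.85 amp 3.57 th0 -33.8 +- 2.0 rms 0.94
0.002 0.002 0.85 amp 4.97 th0 -33.5 +- 1.6 rms 0.71
0.002 0.002 0.85 amp 3.26 th0 -24.4 +- 5.4 rms 0.89
0.008 0.0 0.85 amp 3.66 th0 -35.9 +- 2.0 rms 0.95
```

```bash
sed -e 's/A.append(w\*np.r_\[f,/A.append(w*np.r_[f,np.cos(p),np.sin(p),/' joint.py > joint2.py; python3 joint2.py
python3 - <<'E'
from h import *
C=cam("scene");crop(C,250,150,110,100,6,"pics/sc14.png")
E
python3 log.py s now
```

```text
0.002 0.0 0.85 amp 13.58 th0 76.3 +- 25.5 rms 0.91
0.002 0.0 0.85 amp 69.62 th0 7.1 +- 23.4 rms 1.04
0.002 0.0 0.85 amp 62.95 th0 149.4 +- 11.4 rms 0.70
0.002 0.0 0.85 amp 3.77 th0 -40.1 +- 2.9 rms 0.82
0.002 0.0 0.85 amp 3.63 th0 -38.2 +- 3.2 rms 0.91
0.002 -0.002 0.85 amp 3.50 th0 -38.4 +- 3.5 rms 0.93
0.002 -0.002 0.85 amp 43.58 th0 144.8 +- 24.0 rms 0.69
0.002 -0.002 0.85 amp 24.74 th0 79.9 +- 10.7 rms 0.94
0.002 0.002 0.85 amp 3.76 th0 -37.9 +- 2.9 rms 0.90
0.002 0.002 0.85 amp 81.69 th0 152.5 +- 7.6 rms 0.70
0.002 0.002 0.85 amp 3.27 th0 39.2 +- 403.8 rms 0.89
0.008 0.0 0.85 amp 3.30 th0 -35.6 +- 3.5 rms 0.91
t=27.58 y=0.0052 z=0.0626 Fy=11.94 Fz=-1.01 Fx=5.89 MX=3.18 T=0.04 w=0.0230 s now
```

View pics/sc14.png

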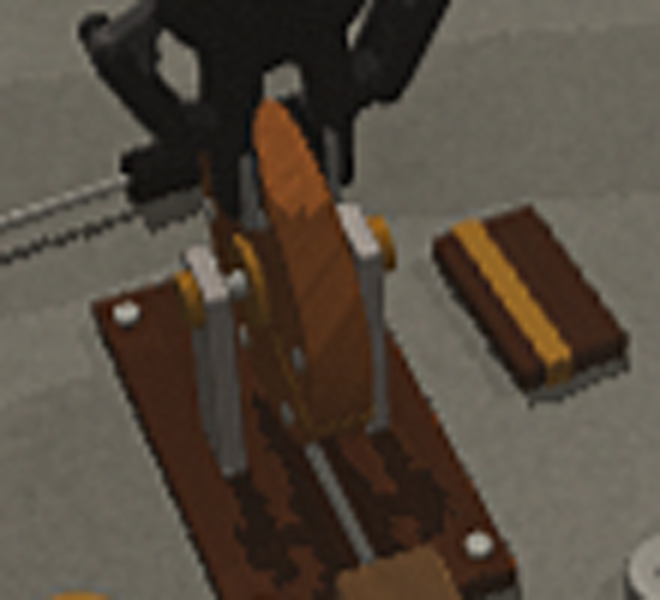

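```bash

python3 -m handwheel '[[0.2,0,0,0,0],[0.2,0,0,0,0],[0.2,0,0,0.5,0],[0.2,-0.5,-2.2,0,0],[0.2,-0.5,-2.2,-1,0],[0.2,0,0,-1,0],[0.2,0,0,0,0],[0.2,0,0,0,0]]' 40
python3 log.py s free
python3 -m handwheel '[[-1,0,0,0,0],[-1,0,0,0,0],[-1,0,0,0,0],[-1,0,0,0,0],[-1,0,0,0,0]]' 40
python3 log.py s grip
```

```text
time_s: 28.25
position: [0.5548, -0.0893, 0.1466]
tool_rot: [-2.459, -1.954, 0.001]
force: [-0.4, -0.0, 1.2]
gripper_width: 0.0511
t=28.25 y=-0.0429 z=0.0466 Fy=-0.11 Fz=1.18 Fx=-0.43 MX=-0.01 T=-0.03 w=0.0511 s free
time_s: 28.67
position: [0.556, -0.089, 0.1476]
tool_rot: [2.458, 1.955, 0.003]
force: [2.6, 3.4, 5.8]
gripper_width: 0.0235
t=28.67 y=-0.0423 z=0.0476 Fy=3.85 Fz=5.77 Fx=1.74 MX=0.69 T=-0.51 w=0.0235 s grip
```

```bash

python3 -m handwheel '[[-1,0.10,0.42,0.33,0]]' >/dev/null; python3 log.py x 35
python3 -m handwheel '[[-1,0.10,0.45,0.30,0]]' >/dev/null; python3 log.py - 30
python3 -m handwheel '[[-1,0.11,0.48,0.25,0]]' >/dev/null; python3 log.py - 25
python3 -m handwheel '[[-1,0.11,0.49,0.21,0]]' >/dev/null; python3 log.py - 20
python3 -m handwheel '[[-1,0.12,0.51,0.16,0]]' >/dev/null; python3 log.py - 15
python3 -m handwheel '[[-1,0.12,0.52,0.12,0]]' >/dev/null; python3 log.py - 10
python3 -m handwheel '[[-1,0.12,0.53,0.07,0]]' >/dev/null; python3 log.py - 5
python3 -m handwheel '[[-1,0.12,0.53,0.02,0]]' >/dev/null; python3 log.py - 0
python3 -m handwheel '[[-1,0.12,0.53,-0.02,0]]' >/dev/null; python3 log.py - -5
python3 -m handwheel '[[-1,0.12,0.53,-0.07,0]]' >/dev/null; python3 log.py - -10
python3 -m handwheel '[[-1,0.12,0.52,-0.12,0]]' >/dev/null; python3 log.py - -15
python3 -m handwheel '[[-1,0.12,0.51,-0.16,0]]' >/dev/null; python3 log.py - -20
python3 -m handwheel '[[-1,0.11,0.49,-0.21,0]]' >/dev/null; python3 log.py - -25
python3 -m handwheel '[[-1,-0.11,-0.49,0.21,0]]' >/dev/null; python3 log.py x turn
python3 -m handwheel '[[-1,-0.12,-0.51,0.16,0]]' >/dev/null; python3 log.py + -15
python3 -m handwheel '[[-1,-0.12,-0.52,0.12,0]]' >/dev/null; python3 log.py + -10
python3 -m handwheel '[[-1,-0.12,-0.53,0.07,0]]' >/dev/null; python3 log.py + -5
python3 -m handwheel '[[-1,-0.12,-0.53,0.02,0]]' >/dev/null; python3 log.py + 0
python3 -m handwheel '[[-1,-0.12,-0.53,-0.02,0]]' >/dev/null; python3 log.py + 5
python3 -m handwheel '[[-1,-0.12,-0.53,-0.07,0]]' >/dev/null; python3 log.py + 10
python3 -m handwheel '[[-1,-0.12,-0.52,-0.12,0]]' >/dev/null; python3 log.py + 15
python3 -m handwheel '[[-1,-0.12,-0.51,-0.16,0]]' >/dev/null; python3 log.py + 20
python3 -m handwheel '[[-1,-0.11,-0.49,-0.21,0]]' >/dev/null; python3 log.py + 25
python3 -m handwheel '[[-1,-0.11,-0.48,-0.25,0]]' >/dev/null; python3 log.py + 30
python3 -m handwheel '[[-1,-0.10,-0.45,-0.30,0]]' >/dev/null; python3 log.py + 35
python3 -m handwheel '[[-1,0,0,0,0]]' >/dev/null; python3 log.py s end
python3 - <<'E'
from h import *
C=cam("scene");crop(C,250,150,110,100,6,"pics/sc15.png")
E
```

```text
t=28.75 y=-0.0403 z=0.0494 Fy=-5.22 Fz=-12.56 Fx=10.20 MX=-1.38 T=0.43 w=0.0233 x 35
t=28.83 y=-0.0369 z=0.0522 Fy=-6.84 Fz=-10.15 Fx=10.25 MX=-1.87 T=0.23 w=0.0231 - 30
t=28.92 y=-0.0328 z=0.0549 Fy=-10.99 Fz=-7.15 Fx=8.27 MX=-2.44 T=0.59 w=0.0234 - 25
t=29.00 y=-0.0285 z=0.0571 Fy=-12.12 Fz=-4.63 Fx=7.05 MX=-2.76 T=0.49 w=0.0237 - 20
t=29.08 y=-0.0239 z=0.0590 Fy=-14.29 Fz=-0.64 Fx=3.74 MX=-3.33 T=0.39 w=0.0229 - 15
t=29.17 y=-0.0190 z=0.0604 Fy=-15.25 Fz=2.85 Fx=3.11 MX=-3.74 T=0.18 w=0.0236 - 10
t=29.25 y=-0.0138 z=0.0615 Fy=-15.95 Fz=7.70 Fx=1.61 MX=-3.76 T=0.31 w=0.0235 - 5
t=29.33 y=-0.0084 z=0.0620 Fy=-15.42 Fz=9.94 Fx=-0.34 MX=-3.81 T=0.15 w=0.0234 - 0
t=29.42 y=-0.0029 z=0.0621 Fy=-15.96 Fz=12.71 Fx=-1.86 MX=-3.70 T=0.45 w=0.0232 - -5
t=29.50 y=0.0028 z=0.0617 Fy=-15.43 Fz=15.19 Fx=-2.07 MX=-3.69 T=0.39 w=0.0235 - -10
t=29.58 y=0.0086 z=0.0608 Fy=-14.07 Fz=16.22 Fx=-3.48 MX=-3.41 T=0.40 w=0.0231 - -15
t=29.67 y=0.0143 z=0.0593 Fy=-11.65 Fz=16.97 Fx=-3.07 MX=-3.19 T=0.08 w=0.0235 - -20
t=29.75 y=0.0198 z=0.0574 Fy=-11.86 Fz=18.88 Fx=-3.44 MX=-2.88 T=0.55 w=0.0234 - -25
t=29.
[... 370 characters left out ...]
=-8.02 Fx=9.03 MX=2.99 T=-0.34 w=0.0233 + 0
t=30.25 y=-0.0050 z=0.0615 Fy=12.11 Fz=-5.73 Fx=8.54 MX=3.09 T=-0.05 w=0.0233 + 5
t=30.33 y=-0.0101 z=0.0610 Fy=13.01 Fz=-2.66 Fx=6.24 MX=3.38 T=0.01 w=0.0233 + 10
t=30.42 y=-0.0152 z=0.0600 Fy=13.40 Fz=-0.82 Fx=5.98 MX=3.20 T=-0.27 w=0.0233 + 15
t=30.50 y=-0.0203 z=0.0586 Fy=14.28 Fz=0.31 Fx=4.04 MX=3.38 T=-0.32 w=0.0232 + 20
t=30.58 y=-0.0253 z=0.0567 Fy=13.13 Fz=5.35 Fx=2.81 MX=3.16 T=-0.34 w=0.0232 + 25
t=30.67 y=-0.0303 z=0.0543 Fy=11.90 Fz=6.03 Fx=2.04 MX=3.06 T=-0.15 w=0.0231 + 30
t=30.75 y=-0.0351 z=0.0515 Fy=11.09 Fz=8.57 Fx=0.24 MX=2.98 T=-0.11 w=0.0230 + 35
t=30.83 y=-0.0362 z=0.0508 Fy=9.77 Fz=1.53 Fx=4.87 MX=2.32 T=-0.18 w=0.0231 s end
```

View pics/sc15.png

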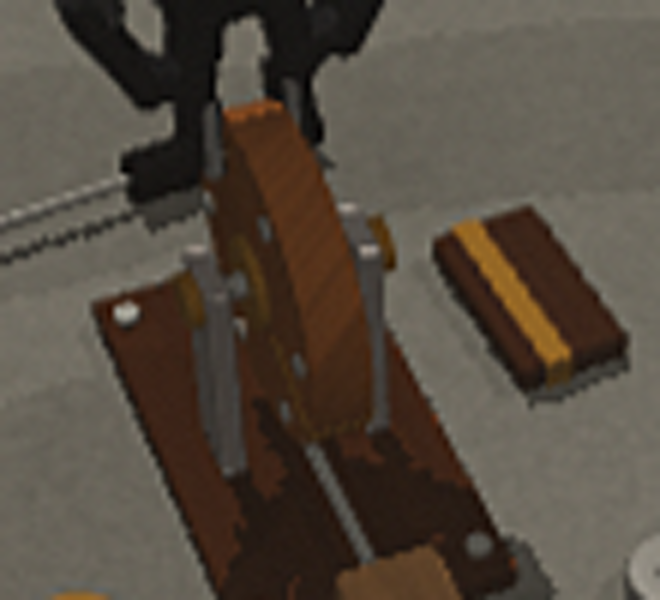

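```bash
cat > j3.py <<'E'
import re
for f in("joint.py","joint2.py"):
    s=open(f).read().split("S1=")[0]
    exec(s)
    S1=(9.9,14.7,-6,1);S2=(17.9,21.2,-91,.45);S3=(23.5,27.6,-108,1);S4=(28.7,31,-148,1)
    print(f)
    for q in ([S4],[S3,S4],[S1,S4],[S1,S3,S4],[S1,S2,S3,S4]): run(q)
    run([S1,S3,S4],dy=.002);run([S1,S3,S4],dy=-.002);run([S1,S3,S4],sc=1.)
E
python3 j3.py
```

```text
joint.py
0.002 0.0 0.85 amp 4.54 th0 -39.3 +- 1.6 rms 0.50
0.002 0.0 0.85 amp 4.19 th0 -36.2 +- 1.2 rms 0.65
0.002 0.0 0.85 amp 3.47 th0 -33.7 +- 2.7 rms 0.83
0.002 0.0 0.85 amp 3.62 th0 -35.9 +- 1.5 rms 0.80
0.002 0.0 0.85 amp 3.57 th0 -34.8 +- 1.6 rms 0.89
0.002 0.002 0.85 amp 3.59 th0 -34.4 +- 1.5 rms 0.81
0.002 -0.002 0.85 amp 3.64 th0 -37.3 +- 1.5 rms 0.81
0.002 0.0 1.0 amp 3.63 th0 -35.0 +- 1.5 rms 0.80
joint2.py
0.002 0.0 0.85 amp 22.78 th0 145.1 +- 92.4 rms 0.49
0.002 0.0 0.85 amp 3.99 th0 -34.4 +- 12.8 rms 0.63
0.002 0.0 0.85 amp 3.76 th0 -37.3 +- 3.5 rms 0.80
0.002 0.0 0.85 amp 3.86 th0 -38.7 +- 2.2 rms 0.76
0.002 0.0 0.85 amp 3.75 th0 -37.4 +- 2.5 rms 0.86
0.002 0.002 0.85 amp 3.85 th0 -37.5 +- 2.2 rms 0.76
0.002 -0.002 0.85 amp 3.87 th0 -39.9 +- 2.3 rms 0.78
0.002 0.0 1.0 amp 3.54 th0 -34.8 +- 2.4 rms 0.77
```

```bash

python3 -m handwheel '[[-1,0.10,0.42,0.33,0],[-1,0.10,0.45,0.30,0],[-1,0,0,0,0],[-1,0,0,0,0],[-1,0,0,0,0],[-1,0,0,0,0]]' 60; python3 log.py s fin
python3 - <<'E'
from h import *
C=cam("scene");crop(C,250,150,110,100,6,"pics/sc16.png")
C=cam("wrist");cv2.imwrite("pics/w16.png",C[0])
w=-.2275;X=np.array([np.cos(w),np.sin(w),0]);Y=np.array([-np.sin(w),np.cos(w),0]);A=np.array([.5668,-.0481,.1]);S=cam("scene")
for t in range(-110,-141,-5):
    a=np.radians(t);v=(np.cos(a)*np.array([0,0,1])-np.sin(a)*Y)
    print(t,[((proj(A+r*v+.012*X,S)[0]-[250,150]+.5)*6-.5).round(0).tolist() for r in(.03,.064)])
E
```

```text
time_s: 31.38
position: [0.5586, -0.0777, 0.1551]
tool_rot: [2.459, 1.953, 0.001]
force: [12.4, -1.5, -16.5]
gripper_width: 0.0229
t=31.38 y=-0.0307 z=0.0551 Fy=1.31 Fz=-16.51 Fx=12.45 MX=-0.40 T=-0.23 w=0.0229 s fin
-110 [[278.0, 349.0], [309.0, 429.0]]
-115 [[277.0, 351.0], [308.0, 434.0]]
-120 [[276.0, 353.0], [306.0, 438.0]]
-125 [[275.0, 355.0], [304.0, 441.0]]
-130 [[274.0, 356.0], [301.0, 442.0]]
-135 [[273.0, 356.0], [298.0, 443.0]]
-140 [[271.0, 356.0], [295.0, 442.0]]
```

View pics/sc16.png

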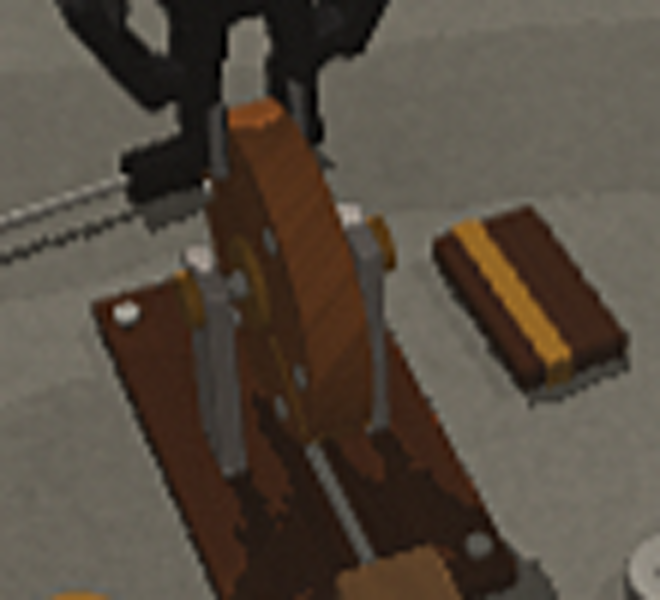

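```bash
python3 - <<'E'
from h import *
w=-.2275;X=np.array([np.cos(w),np.sin(w),0]);Y=np.array([-np.sin(w),np.cos(w),0]);A=np.array([.5668,-.0481,.1]);S=cam("scene")
_,K,Rm,t=S
for nm,pts in dict(sc8m44=[(295,342),(290,412),(256,203)],sc9m85=[(287,297),(297,404),(264,385)],sc13m90=[(288,312),(296,408),(261,377)],sc14m110=[(297,357),(287,414)],sc12m112=[(296,350),(288,413)],sc15=[(299,365),(286,411)],sc16=[(299,378),(281,408)],sc10=[(299,380),(280,408)]).items():
    o=[]
    for u,v in pts:
        d=Rm@np.linalg.solve(K,[250+(u+.5)/6-.5,150+(v+.5)/6-.5,1.])
        q=t+d*(((A+.014*X)-t)@X)/(d@X)-A
        o.append((round(np.degrees(np.arctan2(-q@Y,q[2])),1),round(np.hypot(q@Y,q[2])*1000)))
    print(nm,o)
E
```

```text
sc8m44 [(np.float64(-69.1), 60), (np.float64(-122.4), 52), (np.float64(-20.0), 63)]
sc9m85 [(np.float64(-52.3), 64), (np.float64(-104.7), 56), (np.float64(-163.7), 46)]
sc13m90 [(np.float64(-58.2), 60), (np.float64(-109.0), 55), (np.float64(-167.2), 44)]
sc14m110 [(np.float64(-75.5), 60), (np.float64(-129.6), 52)]
sc12m112 [(np.float64(-72.5), 60), (np.float64(-127.0), 52)]
sc15 [(np.float64(-78.2), 61), (np.float64(-129.7), 51)]
sc16 [(np.float64(-85.6), 58), (np.float64(-138.3), 50)]
sc10 [(np.float64(-86.8), 58), (np.float64(-140.4), 50)]
```

View pics/w16.png

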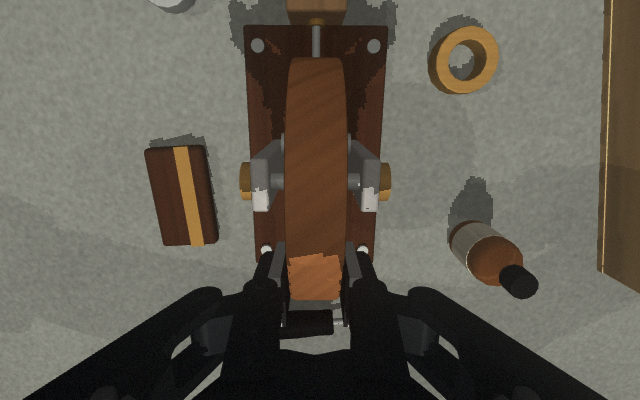

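```bash
python3 -m handwheel '[[-1,0,0,0,0],[-1,0,0,0,0],[-1,0,0,0,0],[-1,0,0,0,0],[-1,0,0,0,0],[-1,0,0,0,0]]' 60; python3 log.py s fin
python3 - <<'E'
from h import *
C=cam("scene");crop(C,210,150,170,150,4,"pics/sc17.png")
E
```

```text
time_s: 32.08
position: [0.5586, -0.0777, 0.1551]
tool_rot: [2.459, 1.953, 0.001]
force: [12.0, -1.2, -14.8]
gripper_width: 0.023
t=32.08 y=-0.0307 z=0.0551 Fy=1.57 Fz=-14.81 Fx=11.90 MX=-0.36 T=-0.31 w=0.0230 s fin
```

View pics/sc17.png

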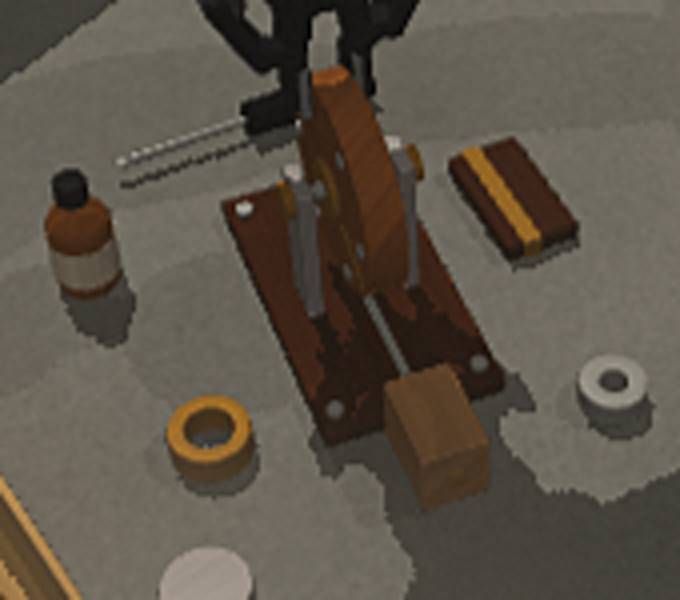

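The block is still butted up, the bystanders sit at the same pixels as at the start, and the rotor is held and still. Handing in.

```bash
python3 -c "
from workcell import arm
arm.job_done()"
```

```text
the job is handed in; nothing more can be done
```

I pushed the block flush, found the heavy side by feel, turned it down over the scriber, and handed in at about 32 s with the rotor still gripped. No verdict was reported.

- **Block:** I gripped it, squared it and pressed it against the stand until it stopped and the force rose to 15 N. A wrist-camera fit after release put it at stand x of about +1 mm, y of about 131 mm and 0.2° off square. The last scene picture still shows it butted up and the bystanders at the same pixels as at the start.
- **Heavy side:** I compared the turning force in both directions over four sets of strokes. The joint fit put the heavy side straight down at an index angle of about -125°.
    - Three sets agreed on -117° to -129°. One noisy set, taken at a stronger grip, gave about -107°.
    - The pads slipped about 15% on the rim during strokes, so I took the rotor angles from the pictures.
- **Final pose:** The screw heads put the index at about -122°, so the heavy side should be about 3° from straight down (my estimate of the error is ±6°, tolerance 20°). The index line itself was nearly edge-on to the camera there, good to only about ±5°.
- **Grip:** It is set to 60 N with the pads at 23 mm. The pose did not change over the last 0.7 s.

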